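# Close a pressure vessel, rejecting the cap that crosses its thread

## Task

Screw one of the two steel caps onto the pressure vessel clamped in the bench holder, until it sits fully home on the rim. They look alike, but one has a bruised thread: start the cap gently, and if it binds early in the turn do not force it - stop, back it off, stand it open side down on the bench well clear of the holder, and use the other. Leave the things standing around undisturbed.

Things in the scene. Friction and masses are not known exactly. Their poses are not given: they have to be found in the camera images.
- holder: steel base plate (126 x 110 x 10 mm) with a 78 mm aluminium clamping block (top 56 mm up) on it, fixed to the bench; holds the vessel upright. Origin: centre of its underside, on the bench, on the vessel's axis; z up.
- mouth (a point): centre of the vessel's rim, 145 mm above the bench, on the vessel's vertical axis. The vessel is a steel cylinder 54 mm in diameter up to 104 mm above the bench, then a neck 40 mm in diameter up to the rim. It is clamped and neither turns nor moves, but at what angle about its axis it is clamped is unknown and cannot be told from these poses.
- thread (a point): top of the neck's outer thread, on the axis, 1 mm below the rim. Right-hand, four equal starts 90 degrees apart: four ridges, each 105 degrees long, 2 mm thick, 47 mm outer diameter, with square-cut upper ends; lead 22 mm per full turn (5.5 mm from ridge to ridge). Where the starts lie must be felt.
- cap_a: one of two caps alike outside: knurled steel, 56 mm outer diameter, 32 mm high, 0.1 to 0.2 kg, standing open side down. Origin: centre of its underside (open end), z up along its axis. One cap has a bruised thread; which of the two places it stands in varies. Keep the contact force between a cap and the vessel or holder below 90 N.
- cap_a_lugs (a point): on this cap's axis, 11.4 mm above its underside: level of its four equal inner thread lugs, 90 degrees apart, 2 mm high, 12 degrees long, reaching in to 42 mm diameter (play in the thread: 1 mm radially, 1.5 mm axially). Set level on the neck, the lugs rest on the ridges with the cap's underside 11 to 17 mm below the mouth, depending on the angle.
- cap_a_bore (a point): centre of the bore's end, 20 mm above the underside; bore 49 mm in diameter. Turned anticlockwise from above under light pressure the resting cap climbs, then drops about 5 mm at a start. Turned clockwise from there a sound cap runs easily and is home after 55 to 95 degrees (rim on bore's end); a bruised one stops hard after 20 to 45 degrees, 2 to 3 mm short of home.
- cap_b: the other cap, same size and look as cap_a, same origin and axes.
- cap_b_lugs (a point): the same level of lugs in the other cap. In either cap a free-running thread needs under 0.1 N m; where a bruised one binds, the torque about the axis passes 0.2 N m within some 3 degrees and the contact force soars with it.
- cap_b_bore (a point): the same bore end in the other cap. Home is felt as the rim pushing straight up against the cap.
- beaker: bystander: small glass beaker, 80 mm wide, 92 mm high; origin at the centre of its underside.
- dropper: bystander: amber dropper bottle with black teat, 37 mm wide, 102 mm high; origin at the centre of its underside.
- stopper: bystander: black rubber stopper, 34 mm wide, 28 mm high; origin at the centre of its underside.

How it is judged:
By the outcome, as a careful person would: the job done as asked, in the order asked, and still so for the second after the job is handed in, with the robot touching nothing.
It also fails if it takes over 72 s, if anything falls off the work surface, if the arm or the gripper's body presses on something with over 40 N, if the wrist force passes 120 N, or if a joint passes its speed limit or range.

## Robot

A 7-joint arm with a two-finger parallel gripper is mounted at the origin on a cart in front of the work surface, level with it; the furniture and walls round the work are solid. World frame = base frame: x ahead of the robot, y to its left, z up, the work surface at z = 0. Lengths are in m, angles in degrees, forces in N, time in s.
With the tool pointing down it reaches from about 0.425 to 0.95 m from the base axis. Payload 4.7 kg.
Tool frame: the origin (TCP) lies midway between the tips of the shut fingers; the grasp point (between the pads) lies 19 mm behind it; z points along the fingers, y is the line along which they close (so a half turn about z gives the same grasp; the last joint's range is limited). The gripper opens to 85 mm and grips with 20 to 120 N. Pads are 22 mm wide; open, the fingers measure 114 mm over their backs; the gripper's body (76 mm by 85 mm) begins 54 mm behind the grasp point. The pads swing forward as they close: fully open they stand 13 mm farther back than shut.
Start: joints at [65.896, 26.849, -2.785, 87.806, 1.381, 65.374, -4.715], TCP at [0.258, -0.624, 0.211] pointing down, gripper open.
Joint ranges: [-148.3, 148.3], [-19.14, 114.17], [-79.39, 73.82], [5.75, 140.21], [-59.74, 239.74], [12.07, 113.84], [-152.46, 152.46]. Speed limits (degrees/s): [147.25, 147.25, 180, 180, 180, 180, 180].

## Interface

Orientations are given as [roll, pitch, yaw] about the fixed x, y, z axes, in that order (R = Rz(yaw) Ry(pitch) Rx(roll)).
In Python, from plant import bot, viewer, job gives the robot as it stands.
- The arm moves only by the shell command python3 -m jog 'ROWS' [OPENING] [FORCE]. ROWS is a JSON object of lists of equal length, an entry for each row: "xyz": the shift along the world's x, y, z in units of 60 mm (1.0 is 60 mm), a list of three; "delta_rot": the turn, a rotation vector about the world's x, y, z in units of 8 degrees (1.0 is 8 degrees), a list of three. In form: {"xyz": [[tx, ty, tz], ...], "delta_rot": [[rx, ry, rz], ...]}. A call has 1 to 12 rows; each row shifts and turns the commanded pose from where the row before left it; what a row does not reach is not made up. A row lasts 1/8 s, in which the tool goes at most 62.5 mm and 10.7 degrees, less where a joint would pass 70% of its speed; a pose out of reach is approached as far as the arm can. A call is refused whole if a number of a shift passes 1 or a number of a turn 1, either way. A call with a gripper value outside its range is refused whole. OPENING is the closure, from -1 (fully open) to 1 (shut), set as the call begins (- or left out, the last holds). The fingers move at their own pace and stop on an object; FORCE is the grip in N (left out, the last holds). Time passes only in rows, so rows that do not move let the fingers close. It gives the time, the measured TCP pose, the force, the opening and the grip force at its end, in the units of the state.
- bot.observe(): the state, without advancing time (a new reading comes with each control period).
- viewer.grab_frame(name): name is "side" or "top"; returns (picture, depth): 384x512x3 uint8, red, green, blue; 384x512 float32, m along the optical axis (not along the pixel's ray), 0 where there is no reading.
- viewer.calibration(name): a dict with "camera_matrix" (3x3 intrinsics, pixels), "dist_coeffs" ([k1, k2, p1, p2, k3] as OpenCV has them; the pictures are not rectified), "extrinsics" (4x4, takes a point from camera to world coordinates). Camera axes: x right, y down, z forward; pixel columns grow to the right and rows downward; lengths in m; the calibration is good to about 2 mm. A picture is of the moment at which its call begins. calibration takes no time and is no camera call.
- job.sign_off(): hands the job in; it is judged then, once.
Trained networks look in the newest picture that a camera, given by its name, has taken for a name from the list of things; names that differ only in an ending like _2 or _b are one class to them, and where a whole thing is asked for, a point or a joint stands for the part that bears it (a point fixed in the world has none). Each returns a list of dicts, best first, with "conf" (0 to 1); they miss things now and then, are a little off and sometimes report something else, mostly with a low value. They report only what shows in the picture. A call takes as long as a camera call.
- viewer.look_for(label, camera): "centre" ([column, row] in pixels, amid what is visible of it).
- viewer.silhouettes(label, camera): "mask" (384x512 bool, what is visible of it) and "centre" ([column, row] in pixels, amid what is visible of it).
The state is a dict: "time": time; "joint_positions": joint angles; "joint_vel": joint speeds; "tau": joint torques, N m; "tcp_pos": TCP position; "tcp_rot": TCP orientation; "contact_force": force on the tool from outside, world axes, zero at the start; "moment": the same for the moment, N m; "gripper_width": finger opening in m; "grip_force": force on a finger pad.
Only numpy, scipy, OpenCV 4.12 (cv2) and the standard library are available. Lean on these libraries where they do the work, as an engineer would, in place of code of your own. Each camera call takes 0.05 s, during which the arm holds its last target. There are 200 camera calls.

## Working session

There is one attempt and no reset: what is moved stays moved. The work goes in short steps, Python scripts to look and compute and a shell command to move; the robot and the scene stay as the last step left them, time stands still between calls to the robot, and variables do not carry over. Pictures are saved under pics/ and viewed, at most 10 in all, crops included, and the job is handed in when it is done.

```bash
ls; mkdir -p pics; python3 - <<'E'
from plant import bot, viewer, job
import cv2,numpy as np
for n in("side","top"):
    p,d=viewer.grab_frame(n); cv2.imwrite(f"pics/{n}0.png",p[:,:,::-1]); np.save(f"{n}_d.npy",d)
    c=viewer.calibration(n); print(n,np.round(c["camera_matrix"],1).tolist(),c["dist_coeffs"],np.round(c["extrinsics"],3).tolist())
    for l in("cap_a","holder","mouth","beaker","dropper","stopper"):
        print(l,[(np.round(r["centre"]).tolist(),round(r["conf"],2)) for r in viewer.look_for(l,n)])
print(bot.observe())
E
```

```text
pics
side [[453.9, 0.0, 260.1], [0.0, 453.9, 195.9], [0.0, 0.0, 1.0]] [-0.01718041  0.          0.          0.          0.        ] [[0.974, -0.116, 0.197, 0.245], [-0.228, -0.518, 0.824, -1.222], [0.006, -0.848, -0.531, 0.9], [0.0, 0.0, 0.0, 1.0]]
cap_a [([249.0, 267.0], 0.66), ([220.0, 188.0], 0.52)]
holder [([254.0, 223.0], 0.88)]
mouth [([254.0, 225.0], 0.97)]
beaker [([224.0, 188.0], 0.73), ([262.0, 160.0], 0.7)]
dropper [([304.0, 292.0], 0.85)]
stopper [([248.0, 312.0], 0.69)]
top [[422.0, 0.0, 256.4], [0.0, 422.0, 186.2], [0.0, 0.0, 1.0]] [0.03541596 0.         0.         0.         0.        ] [[-0.031, -0.976, 0.215, 0.18], [-1.0, 0.031, -0.001, -0.031], [-0.006, -0.215, -0.977, 1.634], [0.0, 0.0, 0.0, 1.0]]
cap_a [([188.0, 216.0], 0.75), ([309.0, 204.0], 0.74), ([347.0, 177.0], 0.16)]
holder [([252.0, 195.0], 0.84), ([188.0, 213.0], 0.34)]
mouth [([253.0, 195.0], 0.76)]
beaker [([151.0, 166.0], 0.65), ([188.0, 209.0], 0.16)]
dropper [([348.0, 178.0], 0.66), ([188.0, 211.0], 0.42)]
stopper [([353.0, 216.0], 0.62)]
{'time': 0.7, 'joint_positions': array([65.89419192, 26.84652423, -2.78502363, 87.80471002,  1.38181755,
       65.37366433, -4.71663327]), 'joint_vel': array([-0.02406324, -0.04159644,  0.03953332,  0.03679851, -0.00824709,
       -0.10319694, -0.13001665]), 'tau': array([ 5.66934148e-05, -5.10015035e+01, -4.63576172e-02, -2.37965620e+01,
        1.09694299e-02,  8.39414806e-04, -2.20569700e-05]), 'tcp_pos': array([ 0.25782349, -0.62385785,  0.21136965]), 'tcp_rot': array([ 1.79991424e+02, -1.83975266e-03,  2.24501294e+01]), 'contact_force': array([-1.10280259,  0.58545281,  0.05231671]), 'moment': array([-0.00047342,  0.01676786, -0.01577963]), 'grip_force': 0.0, 'gripper_width': 0.08531747450083221}
```

View pics/side0.png

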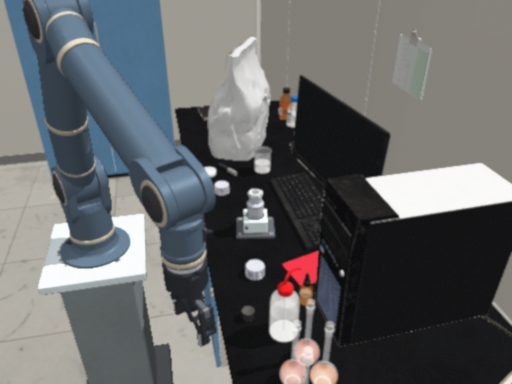

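View pics/top0.png

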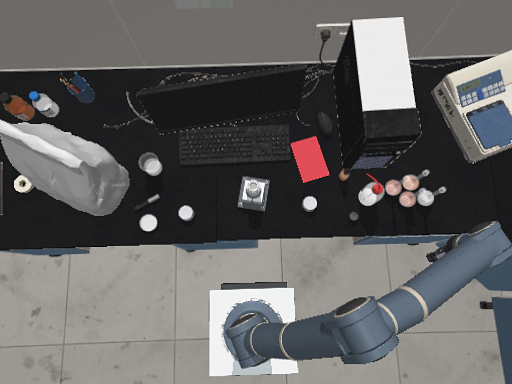

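```bash
cat > h.py <<'E'
from plant import bot, viewer, job
import cv2,numpy as np
def cloud(n,d,mask=None):
    c=viewer.calibration(n);K,D,T=[np.array(c[k],float) for k in("camera_matrix","dist_coeffs","extrinsics")]
    v,u=np.nonzero((d>0)&(True if mask is None else mask))
    q=cv2.undistortPoints(np.stack([u,v],1).astype(float)[:,None],K,D)[:,0]
    z=d[v,u]; P=np.c_[q*z[:,None],z]
    return P@T[:3,:3].T+T[:3,3],u,v
def circ(P):
    A=np.c_[2*P[:,:2],np.ones(len(P))]
    s=np.linalg.lstsq(A,(P[:,:2]**2).sum(1),rcond=None)[0]
    return s[:2],np.sqrt(s[2]+s[:2]@s[:2])
E
python3 - <<'E'
from h import *
for n in("side","top"):
    d=np.load(f"{n}_d.npy")
    for l in("cap_a","holder","beaker","dropper","stopper"):
        for r in viewer.silhouettes(l,n):
            if r["conf"]<.3: continue
            P,_,_=cloud(n,d,cv2.erode(r["mask"].astype(np.uint8),np.ones((2,2)))>0)
            if len(P)<10: print(n,l,"few");continue
            zt=np.percentile(P[:,2],97); Q=P[P[:,2]>zt-.005]
            lo,hi=Q[:,:2].min(0),Q[:,:2].max(0)
            print(n,l,round(r["conf"],2),np.round(r["centre"]),"ztop",round(zt,4),"topmid",np.round((lo+hi)/2,4),"ext",np.round(hi-lo,3),"mean",np.round(Q[:,:2].mean(0),4),len(Q),"all",np.round(P.min(0),3),np.round(P.max(0),3))
E
```

```text
side cap_a 0.78 [251. 268.] ztop 0.035 topmid [ 0.4662 -0.2413] ext [0.049 0.051] mean [ 0.4668 -0.2423] 136 all [ 0.44  -0.267 -0.002] [ 0.491 -0.212  0.038]
side cap_a 0.74 [254. 224.] ztop 0.1425 topmid [ 0.5162 -0.0228] ext [0.042 0.044] mean [ 0.5157 -0.0268] 66 all [ 0.449 -0.087 -0.003] [0.58  0.037 0.148]
side cap_a 0.44 [222. 192.] ztop 0.0347 topmid [0.4451 0.2387] ext [0.046 0.052] mean [0.4449 0.236 ] 63 all [ 0.42   0.209 -0.   ] [0.472 0.265 0.038]
side holder 0.96 [254. 221.] ztop 0.1419 topmid [ 0.5159 -0.0228] ext [0.041 0.044] mean [ 0.515  -0.0285] 60 all [ 0.449 -0.087 -0.003] [0.587 0.092 0.148]
side beaker 0.88 [261. 159.] ztop 0.0888 topmid [0.6346 0.3704] ext [0.068 0.074] mean [0.6352 0.3706] 47 all [ 0.6    0.331 -0.001] [0.669 0.416 0.093]
side dropper 0.69 [303. 291.] ztop 0.0938 topmid [ 0.5435 -0.4696] ext [0.07  0.177] mean [ 0.5552 -0.4366] 13 all [ 0.509 -0.558 -0.001] [ 0.612 -0.318  0.196]
side dropper 0.44 [222. 190.] ztop 0.0346 topmid [0.4451 0.2353] ext [0.046 0.045] mean [0.4452 0.2358] 63 all [ 0.42   0.209 -0.   ] [0.473 0.266 0.038]
side sto
[... 534 characters left out ...]
] mean [ 0.4585 -0.2365] 49 all [ 0.432 -0.263 -0.   ] [ 0.48  -0.21   0.039]
top holder 0.91 [251. 195.] ztop 0.145 topmid [ 0.5092 -0.0202] ext [0.044 0.044] mean [ 0.5096 -0.0205] 59 all [ 0.441 -0.083 -0.003] [0.574 0.038 0.151]
top beaker 0.77 [153. 166.] ztop 0.0882 topmid [0.6257 0.3688] ext [0.069 0.069] mean [0.6218 0.3619] 30 all [0.591 0.334 0.   ] [0.661 0.407 0.095]
top dropper 0.62 [347. 178.] ztop 0.0866 topmid [ 0.5663 -0.3739] ext [0.004 0.004] mean [ 0.5662 -0.3737] 4 all [ 0.551 -0.386  0.018] [ 0.573 -0.36   0.091]
top stopper 0.49 [352. 218.] ztop 0.0325 topmid [ 0.4024 -0.401 ] ext [0.027 0.023] mean [ 0.4016 -0.4004] 19 all [ 0.389 -0.414  0.018] [ 0.417 -0.387  0.033]
```

The side view shows cap A at (255,268), cap B at (222,188) and the vessel at (254,215). The top view shows cap A at (309,204), cap B at (187,213) and the vessel at (253,195). I'm averaging the two views, and a squeeze in two directions will centre the cap in the gripper. I'll start with cap A, the nearer one.

```bash
python3 -m jog '{"xyz":[[0.38,0.71,-0.17],[0.38,0.71,-0.17],[0.38,0.71,-0.17],[0.38,0.71,-0.17],[0.38,0.71,-0.17],[0.38,0.71,-0.17],[0.38,0.71,-0.17],[0.38,0.71,-0.17],[0.38,0.71,-0.17],[0,0,0]],"delta_rot":[[0,0,0],[0,0,0],[0,0,0],[0,0,0],[0,0,0],[0,0,0],[0,0,0],[0,0,0],[0,0,0],[0,0,0]]}' -1 20
python3 - <<'E'
from h import *
print(bot.observe())
for n in("side","top"):
    p,d=viewer.grab_frame(n); cv2.imwrite(f"pics/{n}1.png",p[:,:,::-1]); np.save(f"{n}_d1.npy",d)
s=cv2.imread("pics/side1.png")[180:310,170:330]; t=cv2.imread("pics/top1.png")[130:260,230:390]
cv2.imwrite("pics/c1.png",cv2.resize(np.vstack([s,t]),None,fx=2.3,fy=2.3))
E
```

```text
time: 2.45
tcp_pos: [0.4648, -0.2359, 0.1191]
tcp_rot: [-179.9, -0.1, 22.9]
contact_force: [0.3, -0.9, 0.2]
gripper_width: 0.0854
grip_force: 0.0
{'time': 2.45, 'joint_positions': array([ 32.21051666,  19.29395085, -12.05403913, 113.59532553,
         5.19591655,  47.66030799, -49.78139053]), 'joint_vel': array([ 2.91704849, -0.52202379,  4.02190131, -0.67267083,  1.39110774,
        0.5369475 ,  1.13677065]), 'tau': array([ -1.36956051, -38.48754644,  -2.26435974, -19.05723989,
        -0.14959285,  -0.05834231,  -0.15534705]), 'tcp_pos': array([ 0.46478134, -0.2358979 ,  0.11912334]), 'tcp_rot': array([-1.79888778e+02, -5.50315147e-02,  2.29106427e+01]), 'contact_force': array([ 0.33769923, -0.86498638,  0.21213956]), 'moment': array([-0.0768432 ,  0.00452884,  0.0282524 ]), 'grip_force': 0.0, 'gripper_width': 0.08544801434260058}
```

View pics/c1.png

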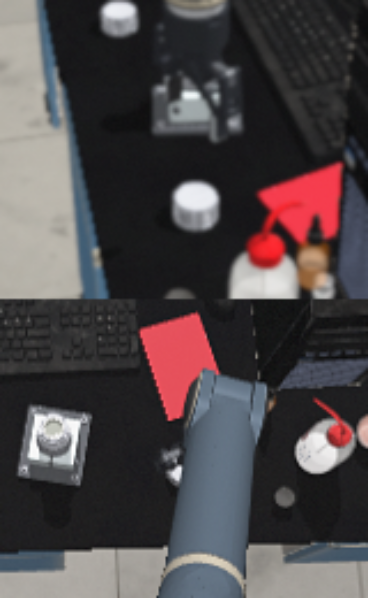

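The side crop shows the open fingers above cap A, which is at crop (195,205), and the top crop agrees. Next I descend and squeeze gently.

```bash
python3 -m jog '{"xyz":[[0,0,-0.5],[0,0,-0.5],[0,0,-0.5],[0,0,-0.4],[0,0,-0.05]],"delta_rot":[[0,0,0],[0,0,0],[0,0,0],[0,0,0],[0,0,0]]}'
python3 -m jog '{"xyz":[[0,0,0],[0,0,0],[0,0,0],[0,0,0],[0,0,0],[0,0,0]],"delta_rot":[[0,0,0],[0,0,0],[0,0,0],[0,0,0],[0,0,0],[0,0,0]]}' 1 20
```

```text
time: 3.18
tcp_pos: [0.4613, -0.2418, 0.0014]
tcp_rot: [-179.9, 0.1, 22.3]
contact_force: [-0.1, 0.3, -0.0]
gripper_width: 0.0855
grip_force: 0.0
time: 3.92
tcp_pos: [0.4635, -0.2411, 0.0039]
tcp_rot: [179.9, -0.1, 22.4]
contact_force: [-2.8, 0.3, 7.2]
gripper_width: 0.0552
grip_force: 20.9
```

```bash
python3 -m jog '{"xyz":[[0,0,0.03],[0,0,0.02],[0,0,0],[0,0,0],[0,0,0],[0,0,0],[0,0,0],[0,0,0],[0,0,0],[0,0,0],[0,0,0],[0,0,0]],"delta_rot":[[0,0,0],[0,0,0],[0,0,0],[0,0,1],[0,0,1],[0,0,1],[0,0,1],[0,0,1],[0,0,1],[0,0,1],[0,0,1],[0,0,1]]}' -0.75
python3 -m jog '{"xyz":[[0,0,0],[0,0,0],[0,0,0],[0,0,0]],"delta_rot":[[0,0,1],[0,0,1],[0,0,0.25],[0,0,0]]}'
python3 -m jog '{"xyz":[[0,0,0],[0,0,0],[0,0,0],[0,0,0],[0,0,0]],"delta_rot":[[0,0,0],[0,0,0],[0,0,0],[0,0,0],[0,0,0]]}' 1 20
```

```text
time: 5.42
tcp_pos: [0.4629, -0.2405, 0.0054]
tcp_rot: [-180.0, -0.0, 94.7]
contact_force: [0.2, 0.9, -0.1]
gripper_width: 0.0746
grip_force: 0.0
time: 5.92
tcp_pos: [0.4629, -0.2405, 0.0054]
tcp_rot: [180.0, -0.0, 112.3]
contact_force: [-1.1, 0.5, -0.1]
gripper_width: 0.0746
grip_force: 0.0
time: 6.55
tcp_pos: [0.4634, -0.2404, 0.006]
tcp_rot: [180.0, 0.0, 112.4]
contact_force: [-0.4, 1.1, 6.3]
gripper_width: 0.0546
grip_force: 20.7
```

```bash
cat > f.py <<'E'
from h import *
from scipy.optimize import least_squares
def fit(P,r,c0):
    f=lambda c:np.linalg.norm(P[:,:2]-c,axis=1)-r
    s=least_squares(f,c0,loss='soft_l1',f_scale=.002); return np.round(s.x,4),len(P),round(float(np.median(abs(s.fun))),4)
for n in("side","top"):
    P,u,v=cloud(n,np.load(f"{n}_d.npy"))
    def sel(c,R,z0,z1): return P[(np.hypot(*(P[:,:2]-c).T)<R)&(P[:,2]>z0)&(P[:,2]<z1)]
    for nm,c,r,z0,z1 in(("A",(.4632,-.2405),.028,.006,.028),("B",(.441,.238),.028,.006,.028),("body",(.514,-.0225),.027,.062,.098),("neck",(.514,-.0225),.0215,.11,.138)):
        print(n,nm,fit(sel(c,r+.012,z0,z1),r,c))
    for nm,c,R,z0,z1 in(("Atop",(.4632,-.2405),.04,.030,.045),("Btop",(.441,.238),.04,.03,.045),("rim",(.514,-.0225),.03,.139,.155)):
        Q=sel(c,R,z0,z1); print(n,nm,np.round(Q.mean(0),4),np.round((Q.min(0)+Q.max(0))/2,4),len(Q))
E
python3 f.py
```

```text
side A (array([ 0.4662, -0.2356]), 105, 0.0011)
side B (array([0.4448, 0.2437]), 82, 0.0018)
side body (array([ 0.5157, -0.0193]), 161, 0.0014)
side neck (array([ 0.5154, -0.0193]), 118, 0.0019)
side Atop [ 0.4666 -0.2385  0.0325] [ 0.4664 -0.2377  0.0339] 166
side Btop [0.4432 0.2399 0.0326] [0.4436 0.24   0.0341] 78
side rim [ 0.515  -0.0236  0.1437] [ 0.5153 -0.0219  0.1441] 77
top A (array([ 0.462, -0.239]), 70, 0.0048)
top B (array([0.44 , 0.244]), 71, 0.0064)
top body (array([ 0.5105, -0.02  ]), 30, 0.0005)
top neck (array([ 0.4996, -0.0203]), 75, 0.006)
top Atop [ 0.4609 -0.2344  0.0332] [ 0.4598 -0.2349  0.0346] 77
top Btop [0.4384 0.2422 0.033 ] [0.4383 0.2424 0.0342] 80
top rim [ 0.5093 -0.0204  0.1445] [ 0.5092 -0.0202  0.1457] 60
```

```bash
python3 -m jog '{"xyz":[[0,0,0],[0,0,0],[0,0,0.5],[0,0,1],[0,0,1],[0.1,0.4,0.5],[0.17,0.7,0],[0.17,0.7,0],[0.17,0.7,0],[0.17,0.7,0],[0.05,0.4,-0.3],[0,0,-0.2]],"delta_rot":[[0,0,0],[0,0,0],[0,0,0],[0,0,0],[0,0,0],[0,0,0],[0,0,0],[0,0,0],[0,0,0],[0,0,0],[0,0,0],[0,0,0]]}' 1 60
python3 -m jog '{"xyz":[[0,0,0],[0,0,0],[0,0,0]],"delta_rot":[[0,0,0],[0,0,0],[0,0,0]]}'
python3 -c "
from plant import bot;o=bot.observe();print(o['joint_positions'].round(1),o['contact_force'].round(2),o['moment'].round(3),o['tcp_pos'].round(4))"
```

```text
time: 8.05
tcp_pos: [0.5121, -0.0223, 0.1545]
tcp_rot: [-179.9, -0.1, 112.7]
contact_force: [0.3, -0.9, -1.0]
gripper_width: 0.0515
grip_force: 63.1
time: 8.43
tcp_pos: [0.5131, -0.0254, 0.156]
tcp_rot: [180.0, 0.0, 112.3]
contact_force: [0.6, 0.7, -1.4]
gripper_width: 0.052
grip_force: 63.1
[ 35.1  21.4 -45.7 111.2  18.6  54.9   2.9] [ 0.55  0.68 -1.36] [ 0.028 -0.021 -0.03 ] [ 0.5131 -0.0254  0.156 ]
```

```bash
python3 -m jog '{"xyz":[[0,0,-0.05],[0,0,-0.05],[0,0,-0.04],[0,0,0]],"delta_rot":[[0,0,0],[0,0,0],[0,0,0],[0,0,0]]}'
python3 -c "
from plant import bot;o=bot.observe();print(o['contact_force'].round(2),o['moment'].round(3),o['tcp_pos'].round(4),o['tcp_rot'].round(2))"
```

```text
time: 8.93
tcp_pos: [0.5144, -0.0262, 0.1491]
tcp_rot: [179.9, 0.2, 112.4]
contact_force: [-1.4, -4.5, 10.7]
gripper_width: 0.052
grip_force: 65.7
[-1.42 -4.54 10.66] [-0.786  0.377  0.001] [ 0.5144 -0.0262  0.1491] [179.91   0.23 112.36]
```

```bash
cat > o.sh <<'E'
python3 -c "
from plant import bot;o=bot.observe();print('   F',o['contact_force'].round(1),'M',o['moment'].round(3),'P',(o['tcp_pos']*1e3).round(2),o['tcp_rot'].round(2))"
E
python3 -m jog '{"xyz":[[-0.02,0,0],[0,0,0]],"delta_rot":[[0,0,0],[0,0,0]]}'|head -1; sh o.sh
python3 -m jog '{"xyz":[[0,0.025,0],[0,0,0]],"delta_rot":[[0,0,0],[0,0,0]]}'|head -1; sh o.sh
python3 -m jog '{"xyz":[[0,-0.05,0],[0,0,0]],"delta_rot":[[0,0,0],[0,0,0]]}'|head -1; sh o.sh
```

```text
time: 9.18
   F [-0.2 -4.   7.8] M [-0.743 -0.061  0.009] P [514.14 -25.87 149.26] [179.76   0.24 112.37]
time: 9.43
   F [ 2.8 -2.1  4.7] M [-0.397 -0.538 -0.035] P [513.95 -23.77 148.68] [1.7975e+02 1.7000e-01 1.1239e+02]
time: 9.68
   F [4.6 1.9 3.8] M [ 0.685 -1.19  -0.043] P [513.99 -24.47 148.19] [ 1.7965e+02 -2.0000e-02  1.1248e+02]
```

```bash

python3 -m jog '{"xyz":[[0.035,0.015,-0.01],[0,0,0]],"delta_rot":[[0,0,0],[0,0,0]]}'|head -1; sh o.sh
python3 -m jog '{"xyz":[[0.02,0,-0.01],[0,0,0]],"delta_rot":[[0,0,0],[0,0,0]]}'|head -1; sh o.sh
python3 -m jog '{"xyz":[[0.0,0,-0.02],[0,0,0]],"delta_rot":[[0,0,0],[0,0,0]]}'|head -1; sh o.sh
```

```text
time: 9.93
   F [ 1.8 -1.   6.5] M [ 0.126 -0.493  0.008] P [514.56 -25.1  147.09] [1.7993e+02 4.0000e-02 1.1246e+02]
time: 10.18
   F [ 0.8 -1.7  7.7] M [-0.195 -0.158  0.103] P [514.91 -25.8  146.29] [-1.7995e+02  6.0000e-02  1.1244e+02]
time: 10.42
   F [ 0.9 -2.9  9.2] M [-0.462 -0.173  0.055] P [515.24 -26.5  145.37] [-1.7996e+02  1.2000e-01  1.1241e+02]
```

```bash

python3 -m jog '{"xyz":[[0.005,-0.02,-0.02],[0,0,0]],"delta_rot":[[0,0,0],[0,0,0]]}'|head -1; sh o.sh
python3 -m jog '{"xyz":[[0.0,0,-0.03],[0,0,0]],"delta_rot":[[0,0,0],[0,0,0]]}'|head -1; sh o.sh
python3 -m jog '{"xyz":[[0.0,0,-0.03],[0,0,0]],"delta_rot":[[0,0,0],[0,0,0]]}'|head -1; sh o.sh
```

```text
time: 10.68
   F [ 1.6 -3.   8.4] M [-0.344 -0.193  0.016] P [515.65 -27.61 144.14] [-1.7998e+02  1.2000e-01  1.1241e+02]
time: 10.92
   F [ 1.9 -3.7  8.3] M [-0.737 -0.478 -0.043] P [516.12 -28.38 142.5 ] [179.99   0.19 112.37]
time: 11.18
   F [1.9 1.4 5.5] M [ 0.568 -0.428 -0.035] P [515.54 -26.55 140.02] [1.7997e+02 1.0000e-02 1.1241e+02]
```

```bash

python3 -m jog '{"xyz":[[0,0,-0.02],[0,0,0]],"delta_rot":[[0,0,0],[0,0,0]]}'|head -1; sh o.sh
python3 -m jog '{"xyz":[[0.0,0,-0.02],[0,0,0]],"delta_rot":[[0,0,0],[0,0,0]]}'|head -1; sh o.sh
python3 -m jog '{"xyz":[[0.0,0,-0.02],[0,0,0]],"delta_rot":[[0,0,0],[0,0,0]]}'|head -1; sh o.sh
```

```text
time: 11.42
   F [0.2 0.7 9.3] M [ 0.241 -0.014 -0.062] P [515.33 -25.53 139.58] [ 1.7999e+02 -1.0000e-02  1.1247e+02]
time: 11.68
   F [-1.7 -0.7 17. ] M [ 0.172  0.542 -0.028] P [515.42 -25.47 139.29] [-1.8000e+02  3.0000e-02  1.1247e+02]
time: 11.92
   F [-4.7 -0.6 22.5] M [ 0.102  0.968 -0.052] P [515.49 -25.53 138.98] [-1.7999e+02  7.0000e-02  1.1246e+02]
```

```bash

python3 -m jog '{"xyz":[[0.01,0,0.015],[0,0,0]],"delta_rot":[[0,0,0.6],[0,0,0.6]]}'|head -1; sh o.sh
for i in 1; do python3 -m jog '{"xyz":[[0,0,0],[0,0,0]],"delta_rot":[[0,0,0.6],[0,0,0.6]]}'|head -1; sh o.sh; done
python3 -m jog '{"xyz":[[0,0,0],[0,0,0]],"delta_rot":[[0,0,0.6],[0,0,0.6]]}'|head -1; sh o.sh
python3 -m jog '{"xyz":[[0,0,0],[0,0,0]],"delta_rot":[[0,0,0.6],[0,0,0.6]]}'|head -1; sh o.sh
```

```text
time: 12.18
   F [ 0.6  3.6 13.6] M [ 0.853 -0.228 -0.349] P [517.24 -24.27 139.22] [1.7978e+02 1.0000e-02 1.2219e+02]
time: 12.42
   F [5.  4.1 4.7] M [ 1.128 -1.056 -0.248] P [517.6  -23.81 138.55] [1.7968e+02 2.0000e-02 1.3182e+02]
time: 12.68
   F [5.9 5.7 1.3] M [ 1.48  -1.355 -0.288] P [517.61 -22.98 137.83] [1.7959e+02 1.0000e-02 1.4146e+02]
time: 12.92
   F [ 6.1  7.5 -1.6] M [ 1.809 -1.457 -0.286] P [517.54 -22.24 137.58] [1.7954e+02 4.0000e-02 1.5109e+02]
```

```bash

python3 -m jog '{"xyz":[[0.03,0.04,0],[0.02,0.03,0],[0,0,0]],"delta_rot":[[0,0,0],[0,0,0],[0,0,0]]}'|head -1; sh o.sh
python3 -m jog '{"xyz":[[0,0,-0.02],[0,0,0]],"delta_rot":[[0,0,0],[0,0,0]]}'|head -1; sh o.sh
python3 - <<'E'
from h import *
for n in("side","top"):
    p,d=viewer.grab_frame(n); cv2.imwrite(f"pics/{n}2.png",p[:,:,::-1])
s=cv2.imread("pics/side2.png")[170:250,200:300]; t=cv2.imread("pics/top2.png")[140:240,200:300]
cv2.imwrite("pics/c2.png",np.hstack([cv2.resize(s,(400,400),interpolation=2),cv2.resize(t,(400,400),interpolation=2)]))
E
```

```text
time: 13.3
   F [-0.2  2.8  4.7] M [ 0.332 -0.071  0.033] P [517.86 -21.64 137.08] [-1.7992e+02 -1.0000e-01  1.5089e+02]
time: 13.55
   F [-1.  1. 10.] M [ 0.215  0.277 -0.02 ] P [518.23 -21.77 136.67] [-1.7991e+02 -4.0000e-02  1.5087e+02]
```

View pics/c2.png

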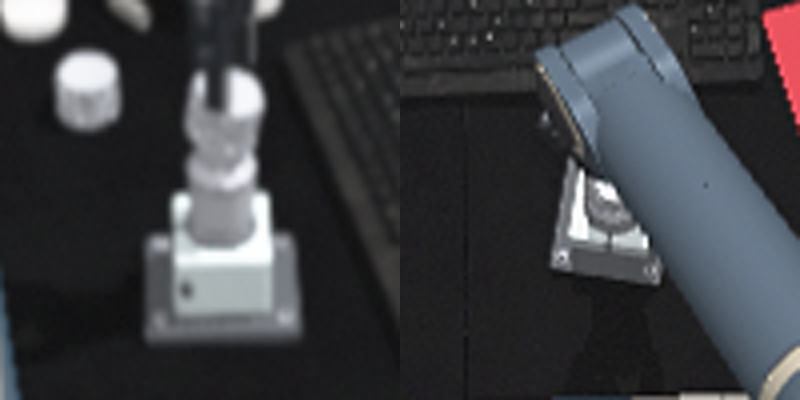

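The side crop shows the cap upright on the neck, with its underside about 14 mm below the rim, so the lugs have passed the rim. I'll keep turning anticlockwise under light pressure.

```bash

python3 -m jog '{"xyz":[[0,0,0],[0,0,0]],"delta_rot":[[0,0,0.6],[0,0,0.6]]}'|head -1; sh o.sh
python3 -m jog '{"xyz":[[0,0,0],[0,0,0]],"delta_rot":[[0,0,0.6],[0,0,0.6]]}'|head -1; sh o.sh
python3 -m jog '{"xyz":[[0,0,0],[0,0,0]],"delta_rot":[[0,0,0.6],[0,0,0.6]]}'|head -1; sh o.sh
```

```text
time: 13.9
   F [ 0.3  2.8 12.2] M [ 0.484  0.203 -0.294] P [518.69 -21.06 137.06] [ 1.7999e+02 -2.0000e-02  1.6056e+02]
time: 14.15
   F [-1.3  3.3 13.9] M [ 0.751  0.215 -0.221] P [519.18 -20.53 137.49] [1.7993e+02 4.0000e-02 1.7020e+02]
time: 14.4
   F [-1.8  4.5 16.3] M [ 0.98   0.424 -0.397] P [519.32 -19.83 137.95] [1.7989e+02 7.0000e-02 1.7978e+02]
```

```bash

python3 -m jog '{"xyz":[[0,0.02,0.005],[0,0.01,0]],"delta_rot":[[0,0,0.6],[0,0,0.6]]}'|head -1; sh o.sh
python3 -m jog '{"xyz":[[0,0.01,0.005],[0,0.01,0.005]],"delta_rot":[[0,0,0.6],[0,0,0.6]]}'|head -1; sh o.sh
python3 -m jog '{"xyz":[[0,0,0.005],[0,0,0.005]],"delta_rot":[[0,0,0.6],[0,0,0.6]]}'|head -1; sh o.sh
```

```text
time: 14.65
   F [-2.7  3.2 18.2] M [ 0.513  0.492 -0.25 ] P [519.51 -18.56 138.49] [ 1.7998e+02  9.0000e-02 -1.7060e+02]
time: 14.9
   F [-1.6  2.  15.7] M [ 0.46   0.407 -0.344] P [519.4  -17.84 139.  ] [-1.7997e+02  6.0000e-02 -1.6102e+02]
time: 15.15
   F [-0.9  4.5 12.5] M [ 1.32   0.463 -0.41 ] P [519.   -16.67 139.24] [ 1.7989e+02  1.0000e-01 -1.5141e+02]
```

```bash

python3 -m jog '{"xyz":[[0,0,0.01],[0,0,0],[0,0,0],[-0.05,0,0],[-0.05,-0.01,0],[0,0,0],[0,0,0],[0,0,0],[0,0,0],[0,0,0],[0,0,0],[0,0,0]],"delta_rot":[[0,0,0],[0,0,0],[0,0,0],[0,0,-1],[0,0,-1],[0,0,-1],[0,0,-1],[0,0,-1],[0,0,-1],[0,0,-1],[0,0,-1],[0,0,-1]]}' -0.75; sh o.sh
python3 -m jog '{"xyz":[[0,0,0],[0,0,0],[0,0,0]],"delta_rot":[[0,0,-1],[0,0,-1],[0,0,0]]}'|head -2; sh o.sh
python3 -m jog '{"xyz":[[0,0,0],[0,0,0],[0,0,0],[0,0,0],[0,0,0]],"delta_rot":[[0,0,0],[0,0,0],[0,0,0],[0,0,0],[0,0,0]]}' 1 25; sh o.sh
```

```text
time: 16.65
tcp_pos: [0.5122, -0.0199, 0.1378]
tcp_rot: [-179.9, -0.0, 136.2]
contact_force: [-0.2, 0.4, -0.1]
gripper_width: 0.0746
grip_force: 0.0
   F [-0.2  0.4 -0.1] M [-0.016  0.009  0.033] P [512.21 -19.94 137.77] [-1.7993e+02 -3.0000e-02  1.3617e+02]
time: 17.02
tcp_pos: [0.5124, -0.0198, 0.1379]
   F [0.3 0.1 0.9] M [-0.011 -0.005  0.007] P [512.36 -19.84 137.94] [-1.7994e+02  2.0000e-02  1.2054e+02]
time: 17.65
tcp_pos: [0.5098, -0.0224, 0.1408]
tcp_rot: [-179.4, 0.1, 120.3]
contact_force: [-15.4, -5.7, 30.0]
gripper_width: 0.028
grip_force: 25.3
   F [-15.4  -5.7  30. ] M [-1.392  3.657 -0.201] P [509.83 -22.36 140.77] [-1.7941e+02  1.4000e-01  1.2035e+02]
```

```bash

python3 -m jog '{"xyz":[[0,0,0],[0,0,0],[0,0,0],[0,0,0]],"delta_rot":[[0,0,0],[0,0,0],[0,0,0],[0,0,0]]}' -1; sh o.sh
python3 - <<'E'
from h import *
for n in("side","top"):
    p,d=viewer.grab_frame(n); cv2.imwrite(f"pics/{n}3.png",p[:,:,::-1]); np.save(f"{n}_d3.npy",d)
s=cv2.imread("pics/side3.png")[150:290,180:320]; t=cv2.imread("pics/top3.png")[140:240,200:300]
cv2.imwrite("pics/c3.png",np.hstack([cv2.resize(s,(400,400),interpolation=2),cv2.resize(t,(400,400),interpolation=2)]))
E
```

```text
time: 18.15
tcp_pos: [0.5127, -0.0195, 0.1378]
tcp_rot: [-180.0, -0.0, 120.5]
contact_force: [0.2, 0.6, 0.2]
gripper_width: 0.085
grip_force: 0.0
   F [0.2 0.6 0.2] M [ 0.038 -0.009  0.07 ] P [512.7  -19.54 137.82] [-1.7999e+02 -4.0000e-02  1.2047e+02]
```

View pics/c3.png

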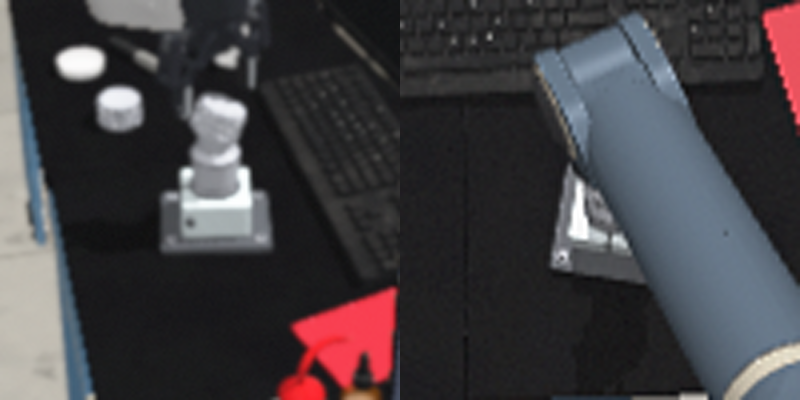

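```bash
cat > g.py <<'E'
from h import *
from f import fit
c=viewer.calibration("side");T=np.linalg.inv(c["extrinsics"])
def pr(p):
    return cv2.projectPoints(np.array(p,float)[None],cv2.Rodrigues(T[:3,:3])[0],T[:3,3],np.array(c["camera_matrix"]),np.array(c["dist_coeffs"]))[0].ravel().round(1)
for p in [(.5127,-.0195,.151),(.5127-.037,-.0195-.021,.151),(.5127+.037,-.0195+.021,.151),(.513,-.0225,.145),(.513,-.0225,.104),(.513,-.0225,.056),(.513,-.0225,0)]: print(p,pr(p))
P,u,v=cloud("side",np.load("side_d3.npy"))
m=(abs(P[:,0]-.515)<.06)&(abs(P[:,1]+.0225)<.06)
for z0,z1 in((.06,.098),(.108,.122),(.125,.135),(.135,.145),(.145,.155),(.155,.165),(.165,.175),(.175,.19)):
    Q=P[m&(P[:,2]>z0)&(P[:,2]<z1)]
    if len(Q): print(z0,len(Q),Q.min(0).round(3),Q.max(0).round(3),np.median(Q,0).round(3))
E
python3 g.py | grep -v side
```

```text
top A (array([ 0.462, -0.239]), 70, 0.0048)
top B (array([0.44 , 0.244]), 71, 0.0064)
top body (array([ 0.5105, -0.02  ]), 30, 0.0005)
top neck (array([ 0.4996, -0.0203]), 75, 0.006)
top Atop [ 0.4609 -0.2344  0.0332] [ 0.4598 -0.2349  0.0346] 77
top Btop [0.4384 0.2422 0.033 ] [0.4383 0.2424 0.0342] 80
top rim [ 0.5093 -0.0204  0.1445] [ 0.5092 -0.0202  0.1457] 60
(0.5127, -0.0195, 0.151) [254.3 189.9]
(0.47570000000000007, -0.0405, 0.151) [244.2 194.6]
(0.5497000000000001, 0.0015000000000000013, 0.151) [264.1 185.3]
(0.513, -0.0225, 0.145) [254.6 191.9]
(0.513, -0.0225, 0.104) [254.6 202.8]
(0.513, -0.0225, 0.056) [254.6 215.1]
(0.513, -0.0225, 0) [254.6 228.9]
0.06 166 [ 0.476 -0.055  0.06 ] [ 0.541 -0.01   0.098] [ 0.51  -0.042  0.078]
0.108 61 [ 0.492 -0.045  0.108] [ 0.538 -0.012  0.122] [ 0.514 -0.035  0.113]
0.125 24 [ 0.495 -0.045  0.126] [ 0.538 -0.019  0.135] [ 0.51  -0.037  0.129]
0.135 37 [ 0.488 -0.049  0.135] [ 0.54  -0.023  0.145] [ 0.515 -0.041  0.141]
0.145 62 [ 0.488 -0.052  0.145] [ 0.547 -0.004  0.155] [ 0.511 -0.04   0.151]
0.155 95 [ 0.493 -0.05   0.155] [0.545 0.01  0.165] [ 0.522 -0.031  0.16 ]
0.165 52 [ 0.469 -0.05   0.165] [0.557 0.009 0.175] [ 0.509 -0.027  0.169]
0.175 49 [ 0.462 -0.056  0.175] [0.566 0.011 0.19 ] [ 0.547 -0.011  0.184]
```

```bash
python3 - <<'E'
import cv2,numpy as np
s=cv2.imread("pics/side3.png")[172:222,230:280]; t=cv2.imread("pics/top3.png")[165:215,225:275]
cv2.imwrite("pics/c4.png",np.hstack([cv2.resize(s,(400,500),interpolation=2),cv2.resize(t,(400,500),interpolation=2)]))
E
cat > pl.py <<'E'
from h import *
P,u,v=cloud("side",np.load("side_d3.npy"))
m=(u>=240)&(u<270)&(v>=180)&(v<206)
I=np.full((26,30),np.nan);Z=I.copy()
for p,a,b in zip(P[m],u[m],v[m]): I[b-180,a-240]=p[1]*1e3;Z[b-180,a-240]=p[2]*1e3
np.set_printoptions(linewidth=250,nanstr='.')
print(Z[::2].round());print(I[::2].round())
E
python3 pl.py
```

```text
[[219. 219. 214. 212. 214. 213. 212. 209.   5.  -1.   1.  -4.   3.   1.   1.  -1.  -1.  -1.   1.  -0.  -2.   4.  -0.  -1.   3.  -2. 173. 174.  -1.   3.]
 [197. 202. 203. 204. 205. 205. 202. 202.  -1.   4.   4.  -3.   1. 163.   1.  -3.  -3.   1.   2.   5.   4.   1.   3.   2.   4.   2.   2.   1.  -1.  -1.]
 [192. 194. 198. 197. 198. 194. 196. 194.  -2.   1. 171. 173. 169. 167. 167. 166. 161. 162. 160. 158. 158.   3.  -2.   0.   1.   2.   2.  -1.   4.   2.]
 [186. 186. 190. 190. 187. 190. 189. 189.   3. 167. 169. 172. 170. 171. 172. 168. 163. 164. 164. 159. 158. 157. 156. 152.  -3.   3.   3.   1.   5.   2.]
 [  3.   4. 182. 184. 180. 183. 184. 180. 155. 163. 161. 165. 169. 165. 169. 166. 168. 171. 168. 161. 163. 161. 157. 160. 156. 154.  -3.    .   1.   2.]
 [  0.  -0.   0.   1. 173. 173. 173. 150. 150. 157. 155. 161. 160. 162. 160. 163. 165. 164. 164. 167. 160. 162. 161. 159. 157. 154.  -2.  -1.   4.   2.]
 [ -0.  -1.   3.   2.   0.  -3.   0. 149. 149. 151. 153. 153. 156. 156. 156. 155. 157. 156. 157. 160. 158. 156. 154. 151. 152. 148.   1.   1.  -1.   8.]
 [ -0.   4.  -2.   3.   1.   
[... 2179 characters left out ...]
. -41. -40. -49. -49. -47. -45. -43. -44. -38. -41. -34. 166. 173. 174. 168. 173. 169.]
 [181. 181. 172. 173. 175. 173. 176. 170. 172. -20. -28. -29. -38. -37. -41. -47. -47. -45. -49. -44. -46. -45. -43. 158. 162. 153. 154. 158. 150. 148.]
 [168. 159. 160. 159. 162. 168. 160. 156.  -6. -17. -27. -31. -36. -34. -37. -42. -38. -41. -36. -40. -36. -31. -19. 144. 146. 142. 143. 138. 143. 141.]
 [149. 153. 148. 139.    . 148. 142. -16. -18. -20. -26. -29. -29. -36. -38. -38. -35. -37. -41. -38. -34. -32. -33. -26. 137. 128. 133. 131. 136. 126.]
 [136. 131. 133. 135. 128. 138. 136. -16. -25. -27. -35. -35. -36. -34. -38. -42. -40. -45. -36. -39. -41. -38. -36. -37. 112. 120. 115. 116. 113. 114.]]
```

View pics/c4.png

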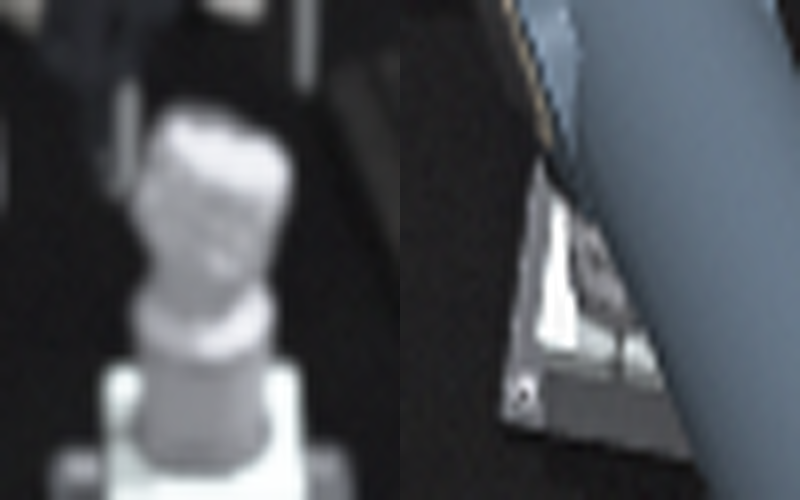

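```bash
cat > pl2.py <<'E'
from h import *
P,u,v=cloud("side",np.load("side_d3.npy"))
m=(u>=249)&(u<266)&(v>=183)&(v<198)&(P[:,2]>.14)&(P[:,1]<.02)
Q=P[m]; rng=np.random.default_rng(0);best=None
for _ in range(3000):
    a,b,c=Q[rng.choice(len(Q),3,replace=False)];n=np.cross(b-a,c-a);l=np.linalg.norm(n)
    if l<2e-4: continue
    n/=l; n*=np.sign(n[2]); k=abs((Q-a)@n)<.0025
    if n[2]>.6 and (best is None or k.sum()>best.sum()): best=k
I=Q[best];c=I.mean(0);n=np.linalg.svd(I-c)[2][2];n*=np.sign(n[2])
print(len(Q),best.sum(),c.round(4),n.round(3),"mid",((I.min(0)+I.max(0))/2).round(4),"body centre",(c-.016*n).round(4), "az",np.degrees(np.arctan2(n[1],n[0])),"tilt",np.degrees(np.arccos(n[2])))
E
python3 pl2.py
```

```text
211 90 [ 0.5232 -0.0222  0.1628] [0.359 0.019 0.933] mid [ 0.5232 -0.0202  0.1626] body centre [ 0.5174 -0.0225  0.1479] az 2.996585928173716 tilt 21.047893261866463
```

The cap is leaning about 21° toward +x on the neck, because I gripped it too near its top. I'll square it up by closing the flat pads along x at mid-height.

```bash

python3 -m jog '{"xyz":[[0.03,-0.05,0],[0,0,0],[0,0,0],[0,0,0],[0,0,-0.13],[0,0,-0.13],[0,0,0]],"delta_rot":[[0,0,-1],[0,0,-1],[0,0,-1],[0,0,-0.8],[0,0,0],[0,0,0],[0,0,0]]}' -1 20; sh o.sh
python3 -m jog '{"xyz":[[0,0,0],[0,0,0],[0,0,0],[0,0,0],[0,0,0]],"delta_rot":[[0,0,0],[0,0,0],[0,0,0],[0,0,0],[0,0,0]]}' 1 30; sh o.sh
```

```text
time: 19.12
tcp_pos: [0.5138, -0.0227, 0.1215]
tcp_rot: [-179.9, -0.0, 90.1]
contact_force: [1.3, -0.1, -0.1]
gripper_width: 0.0852
grip_force: 0.0
   F [ 1.3 -0.1 -0.1] M [ 0.057 -0.012  0.007] P [513.82 -22.68 121.46] [-1.7988e+02 -3.0000e-02  9.0110e+01]
time: 19.75
tcp_pos: [0.5184, -0.0225, 0.1243]
tcp_rot: [179.5, -0.0, 90.0]
contact_force: [5.7, -0.2, 1.6]
gripper_width: 0.0588
grip_force: 30.2
   F [ 5.7 -0.2  1.6] M [-0.06  -1.328 -0.058] P [518.38 -22.48 124.34] [ 1.7952e+02 -4.0000e-02  9.0040e+01]
```

```bash

python3 -m jog '{"xyz":[[0,0,0],[0,0,0],[0,0,0.15],[0,0,0.2],[0,0,0.25],[0,0,0],[0,0,0]],"delta_rot":[[0,0,0],[0,0,0],[0,0,0],[0,0,0],[0,0,0],[0,0,0],[0,0,0]]}' 1 60; sh o.sh
python3 - <<'E'
from h import *
for n in("side","top"):
    p,d=viewer.grab_frame(n); cv2.imwrite(f"pics/{n}5.png",p[:,:,::-1]); np.save(f"{n}_d5.npy",d)
s=cv2.imread("pics/side5.png")[162:222,225:285]; t=cv2.imread("pics/top5.png")[165:215,225:275]
cv2.imwrite("pics/c5.png",np.hstack([cv2.resize(s,(500,500),interpolation=2),cv2.resize(t,(300,500),interpolation=2)]))
E
```

```text
time: 20.62
tcp_pos: [0.5146, -0.0227, 0.1591]
tcp_rot: [180.0, 0.0, 90.1]
contact_force: [0.9, 0.3, -0.4]
gripper_width: 0.0001
grip_force: 0.0
   F [ 0.9  0.3 -0.4] M [-0.007  0.011 -0.034] P [514.63 -22.67 159.05] [1.7995e+02 3.0000e-02 9.0050e+01]
```

View pics/c5.png

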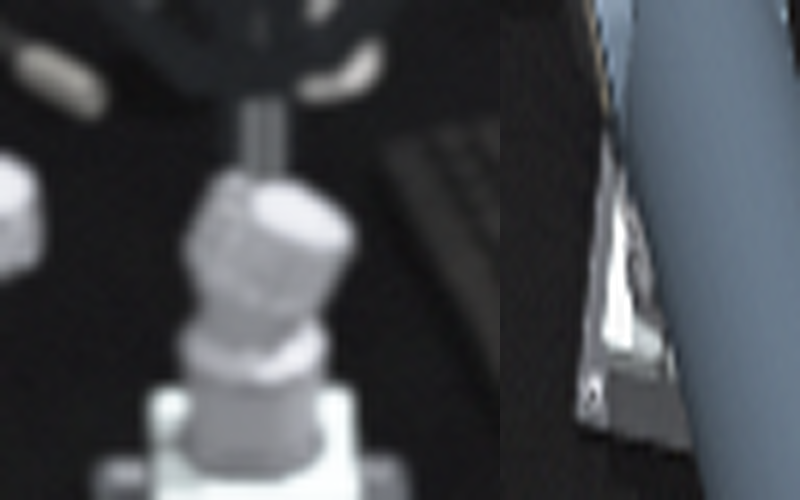

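The cap slipped out of the grip and is still on the neck, leaning toward +x. I'll measure its pose again, then grip it across y with the tool tilted to line up with its axis.

```bash
sed -e 's/side_d3/side_d5/' -e 's/(u>=249)&(u<266)&(v>=183)&(v<198)/(u>=253)\&(u<270)\&(v>=182)\&(v<196)/' pl2.py > pl3.py; python3 pl3.py; python3 - <<'E'
from h import *
# project expected cap rim for sanity: body centroid of bright cap pixels
P,u,v=cloud("side",np.load("side_d5.npy"))
m=(abs(P[:,0]-.515)<.06)&(abs(P[:,1]+.02)<.06)&(u<270)&(v>181)
for z0,z1 in((.062,.098),(.125,.135),(.135,.145),(.145,.155),(.155,.165),(.165,.18)):
    Q=P[m&(P[:,2]>z0)&(P[:,2]<z1)]; print(z0,len(Q),Q.min(0).round(3),Q.max(0).round(3))
E
```

```text
162 76 [ 0.5287 -0.0247  0.1615] [0.441 0.007 0.898] mid [ 0.53   -0.0232  0.1605] body centre [ 0.5217 -0.0249  0.1471] az 0.9465259739380156 tilt 26.152166772313688
0.062 153 [ 0.488 -0.051  0.062] [ 0.539 -0.012  0.098]
0.125 29 [ 0.496 -0.043  0.125] [ 0.537 -0.017  0.134]
0.135 40 [ 0.491 -0.052  0.136] [ 0.545 -0.023  0.145]
0.145 71 [ 0.491 -0.051  0.145] [ 0.553 -0.     0.155]
0.155 76 [ 0.496 -0.049  0.155] [0.545 0.003 0.165]
0.165 41 [ 0.499 -0.046  0.165] [ 0.526 -0.006  0.173]
```

```bash
python3 - <<'E'
from h import *
for n in("side","top"):
    P,u,v=cloud(n,np.load(f"{n}_d.npy"))
    for y0,y1 in((-.15,-.05),(-.05,.05),(.05,.15)):
        m=(P[:,0]>.56)&(P[:,1]>y0)&(P[:,1]<y1)&(P[:,2]>.12)
        Q=P[m]; print(n,y0,len(Q), Q[np.argmin(Q[:,0])].round(3) if len(Q) else '', np.percentile(Q,1,0).round(3) if len(Q) else '',Q.max(0).round(3) if len(Q) else '')
E
python3 -m jog '{"xyz":[[0.05,0,0.5],[0.05,0,0.3],[0.05,0,0],[0.05,-0.04,0],[0,0,0],[0,0,0],[0,0,0],[0,0,0],[0,0,0],[0,0,0],[0,0,0],[0,0,0]],"delta_rot":[[0,0,1],[0,0,1],[0,0,1],[0,0,1],[0,0,1],[0,0,1],[0,0,1],[0,0,1],[0,0,1],[0,0,1],[0,0,1],[0,0,0.25]]}' -1 100; sh o.sh
```

```text
side -0.15 4938 [ 0.804 -0.056  0.197] [ 0.81  -0.149  0.203] [ 1.087 -0.05   0.717]
side -0.05 4766 [0.788 0.048 0.13 ] [ 0.793 -0.049  0.144] [1.086 0.05  0.701]
side 0.05 4016 [0.773 0.15  0.166] [0.779 0.051 0.125] [1.086 0.15  0.687]
top -0.15 2546 [ 0.794 -0.059  0.13 ] [ 0.8   -0.149  0.124] [ 1.085 -0.05   0.403]
top -0.05 2596 [0.781 0.048 0.121] [ 0.786 -0.049  0.124] [1.084 0.05  0.428]
top 0.05 2628 [0.768 0.148 0.142] [0.772 0.051 0.124] [1.086 0.15  0.427]
time: 22.22
tcp_pos: [0.5264, -0.0251, 0.2062]
tcp_rot: [180.0, -0.0, -179.9]
contact_force: [0.7, -0.0, -0.1]
gripper_width: 0.0853
grip_force: 0.0
   F [ 0.7 -0.  -0.1] M [0.017 0.036 0.019] P [526.36 -25.15 206.21] [ 1.7998e+02 -4.0000e-02 -1.7994e+02]
```

```bash

python3 -m jog '{"xyz":[[0.1,0,0],[0.1,0,0],[0.1,0,0],[0.03,0,-0.03],[0,0,0],[0,0,0]],"delta_rot":[[0,0.8,0],[0,0.8,0],[0,0.8,0],[0,0.85,0],[0,0,0],[0,0,0]]}' -1 100; sh o.sh
python3 -m jog '{"xyz":[[-0.156,0,-0.32],[-0.156,0,-0.32],[-0.156,0,-0.32],[-0.1,0,-0.2],[0,0,0]],"delta_rot":[[0,0,0],[0,0,0],[0,0,0],[0,0,0],[0,0,0]]}'; sh o.sh
python3 -c "
from plant import bot;print(bot.observe()['joint_positions'].round(0))"
```

```text
time: 22.98
tcp_pos: [0.546, -0.0247, 0.2048]
tcp_rot: [180.0, -26.0, -179.9]
contact_force: [0.6, 0.3, -0.1]
gripper_width: 0.0852
grip_force: 0.0
   F [ 0.6  0.3 -0.1] M [ 0.086 -0.445 -0.014] P [545.98 -24.66 204.83] [ 179.98  -25.96 -179.93]
time: 23.6
tcp_pos: [0.5115, -0.0255, 0.1353]
tcp_rot: [-180.0, -26.0, -180.0]
contact_force: [0.1, 1.2, 0.9]
gripper_width: 0.0858
grip_force: 0.0
   F [0.1 1.2 0.9] M [ 0.007 -0.486  0.048] P [511.53 -25.46 135.28] [-179.98  -26.02 -179.97]
[ 33.  42. -53.  95.  24.  86.  63.]
```

```bash

python3 -m jog '{"xyz":[[-0.03,0,-0.06],[-0.02,0,-0.05],[0,0,0]],"delta_rot":[[0,0,0],[0,0,0],[0,0,0]]}'; sh o.sh
python3 -m jog '{"xyz":[[0,0,0],[0,0,0],[0,0,0],[0,0,0],[0,0,0],[0,0,0]],"delta_rot":[[0,0,0],[0,0,0],[0,0,0],[0,0,0],[0,0,0],[0,0,0]]}' 1 100; sh o.sh
```

```text
time: 23.98
tcp_pos: [0.5094, -0.025, 0.1285]
tcp_rot: [180.0, -26.0, -179.9]
contact_force: [-0.7, -0.0, 0.2]
gripper_width: 0.0852
grip_force: 0.0
   F [-0.7 -0.   0.2] M [ 0.015 -0.426 -0.006] P [509.37 -25.01 128.52] [ 179.97  -26.   -179.95]
time: 24.72
tcp_pos: [0.5111, -0.0182, 0.1314]
tcp_rot: [179.3, -25.7, -179.6]
contact_force: [3.1, 9.6, 9.3]
gripper_width: 0.053
grip_force: 102.6
   F [3.1 9.6 9.3] M [ 2.265 -0.058 -1.134] P [511.13 -18.17 131.41] [ 179.28  -25.71 -179.59]
```

```bash

python3 -m jog '{"xyz":[[0,0.06,0],[0,0.05,0],[0,0,0]],"delta_rot":[[0,0,0],[0,0,0],[0,0,0]]}'|tail -2; sh o.sh
python3 -m jog '{"xyz":[[0.02,0,0.04],[0.02,0,0.04],[0,0,0]],"delta_rot":[[0,0,0],[0,0,0],[0,0,0]]}'|tail -2; sh o.sh
```

```text
gripper_width: 0.0529
grip_force: 103.5
   F [ 2.4  0.3 13.2] M [-0.127  0.343  0.002] P [511.14 -17.95 131.41] [ 179.98  -25.8  -179.96]
gripper_width: 0.0527
grip_force: 104.8
   F [ 0.6  1.8 -1.4] M [ 0.485 -0.524 -0.179] P [511.61 -17.9  133.13] [ 179.91  -26.02 -179.91]
```

```bash

python3 -m jog '{"xyz":[[0.05,0,0.1],[0.05,0,0.1],[0,0,0]],"delta_rot":[[0,0,0],[0,0,0],[0,0,0]]}'|tail -2; sh o.sh
python3 -m jog '{"xyz":[[0.1,0,0.2],[0.13,0,0.27],[0,0,0.1],[0,0,0]],"delta_rot":[[0,0,0],[0,0,0],[0,0,0],[0,0,0]]}'|tail -2; sh o.sh
```

```text
gripper_width: 0.0526
grip_force: 105.0
   F [-0.5  0.  -1.9] M [ 0.048 -0.622 -0.043] P [518.64 -19.14 145.82] [-179.96  -25.9   179.98]
gripper_width: 0.0526
grip_force: 105.0
   F [-0.6 -0.8 -1.1] M [ 0.033 -0.678 -0.006] P [531.84 -18.22 180.22] [ 179.97  -25.93 -179.94]
```

```bash

python3 -m jog '{"xyz":[[-0.08,0,0.1],[-0.08,0,0.1],[-0.08,0,0],[-0.07,0,0],[0,0,0],[0,0,0]],"delta_rot":[[0,-0.8,0],[0,-0.8,0],[0,-0.8,0],[0,-0.85,0],[0,0,0],[0,0,0]]}'|tail -2; sh o.sh
python3 - <<'E'
from h import *
p,d=viewer.grab_frame("side"); cv2.imwrite("pics/side6.png",p[:,:,::-1]); np.save("side_d6.npy",d)
s=p[150:230,220:290,::-1]
cv2.imwrite("pics/c6.png",cv2.resize(s,(525,600),interpolation=2))
E
```

```text
gripper_width: 0.0528
grip_force: 105.0
   F [-0.2 -0.1 -1.5] M [ 0.034 -0.006  0.042] P [513.37 -18.91 191.63] [ 1.8000e+02 -4.0000e-02  1.7999e+02]
```

View pics/c6.png

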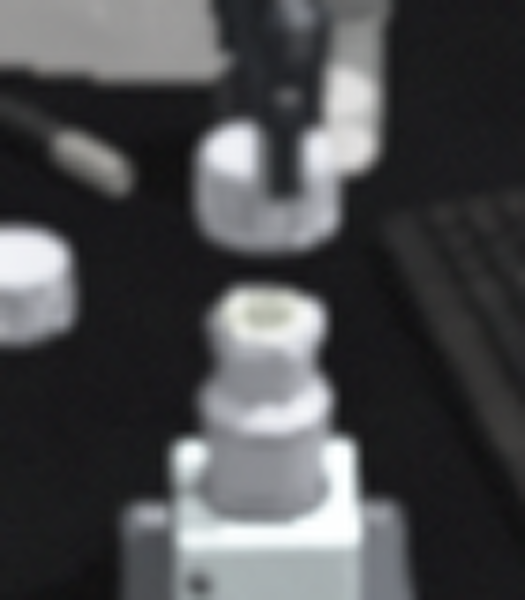

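```bash
cat > e.py <<'E'
import cv2,numpy as np
g=cv2.imread("pics/side6.png",0).astype(float)
def edges(r,c0=237,c1=275):
    x=g[r,c0:c1]; d=np.diff(x)
    def sub(i):
        a,b,c=d[i-1],d[i],d[i+1]; return c0+i+.5+.5*(a-c)/(a-2*b+c)
    h=len(d)//2
    return sub(1+np.argmax(d[1:h])),sub(h+np.argmin(d[h:-1]))
for r in list(range(171,184))+list(range(188,220)):
    l,q=edges(r); print(r,round(l,2),round(q,2),"mid",round((l+q)/2,2),"w",round(q-l,2))
E
python3 e.py
```

```text
171 245.91 269.18 mid 257.54 w 23.27
172 245.73 268.55 mid 257.14 w 22.82
173 245.59 254.95 mid 250.27 w 9.36
174 245.51 264.77 mid 255.14 w 19.26
175 245.51 264.78 mid 255.15 w 19.27
176 245.55 264.77 mid 255.16 w 19.22
177 245.56 264.77 mid 255.16 w 19.21
178 245.73 264.75 mid 255.24 w 19.02
179 246.0 264.65 mid 255.32 w 18.65
180 246.44 264.37 mid 255.4 w 17.93
181 246.86 263.89 mid 255.37 w 17.03
182 248.0 261.56 mid 254.78 w 13.56
183 250.33 261.11 mid 255.72 w 10.78
188 250.09 259.19 mid 254.64 w 9.1
189 249.73 261.56 mid 255.65 w 11.83
190 249.26 262.18 mid 255.72 w 12.92
191 248.71 262.6 mid 255.65 w 13.89
192 247.71 262.76 mid 255.24 w 15.05
193 247.47 262.77 mid 255.12 w 15.3
194 247.63 262.67 mid 255.15 w 15.04
195 247.79 262.27 mid 255.03 w 14.48
196 247.95 261.73 mid 254.84 w 13.77
197 248.47 261.64 mid 255.05 w 13.17
198 248.47 261.69 mid 255.08 w 13.22
199 248.22 262.1 mid 255.16 w 13.88
200 247.33 262.82 mid 255.08 w 15.48
201 246.65 263.24 mid 254.95 w 16.59
202 246.27 263.62 mid 254.94 w 17.35
203 246.25 263.67 mid 254.96 w 17.42
204 246.42 263.5 mid 254.96 w 17.08
205 246.61 263.29 mid 254.95 w 16.69
206 246.65 263.49 mid 255.07 w 16.84
207 246.52 263.58 mid 255.05 w 17.06
208 243.24 266.49 mid 254.86 w 23.25
209 242.95 266.73 mid 254.84 w 23.78
210 242.69 266.88 mid 254.78 w 24.19
211 242.56 266.93 mid 254.74 w 24.37
212 242.56 266.94 mid 254.75 w 24.39
213 242.54 266.99 mid 254.77 w 24.44
214 242.55 267.09 mid 254.82 w 24.54
215 242.65 267.17 mid 254.91 w 24.52
216 242.83 267.15 mid 254.99 w 24.32
217 243.15 267.32 mid 255.24 w 24.17
218 243.39 267.43 mid 255.41 w 24.04
219 243.34 267.56 mid 255.45 w 24.22
```

The side view shows the cap upright, at column 255.2 against 255.0 for the vessel, so it is centred in x within about 0.5 mm. I'll make small x and y corrections, turn to mid joint range and descend.

```bash

python3 -m jog '{"xyz":[[-0.005,0.015,-0.1],[0,0,-0.15],[0,0,-0.15],[0,0,-0.15],[0,0,-0.12],[0,0,0],[0,0,0]],"delta_rot":[[0,0,-1],[0,0,-1],[0,0,-1],[0,0,-1],[0,0,-1],[0,0,0],[0,0,0]]}'|tail -2; sh o.sh
python3 -m jog '{"xyz":[[0,0,-0.05],[0,0,-0.05],[0,0,0]],"delta_rot":[[0,0,0],[0,0,0],[0,0,0]]}'|head -1; sh o.sh
python3 -m jog '{"xyz":[[0,0,-0.05],[0,0,0]],"delta_rot":[[0,0,0],[0,0,0]]}'|head -1; sh o.sh
```

```text
gripper_width: 0.0529
grip_force: 105.0
   F [-1.1  0.4 -1.3] M [-0.004 -0.02   0.001] P [513.32 -17.13 151.36] [ 1.7996e+02 -4.0000e-02  1.4018e+02]
time: 28.4
   F [-1.3  0.7 -0.5] M [-0.026 -0.053 -0.021] P [512.38 -17.68 145.06] [-1.7998e+02 -3.0000e-02  1.4006e+02]
time: 28.65
   F [-0.4  0.5 -0.7] M [ 0.001 -0.08  -0.029] P [512.67 -17.49 142.22] [179.98  -0.   140.06]
```

```bash

for k in 1; do python3 -m jog '{"xyz":[[0,0,-0.04],[0,0,0]],"delta_rot":[[0,0,0],[0,0,0]]}'|head -1; sh o.sh; done
python3 -m jog '{"xyz":[[0,0,-0.03],[0,0,0]],"delta_rot":[[0,0,0],[0,0,0]]}'|head -1; sh o.sh
python3 -m jog '{"xyz":[[0,0,-0.03],[0,0,0]],"delta_rot":[[0,0,0],[0,0,0]]}'|head -1; sh o.sh
```

```text
time: 28.9
   F [-0.2 -0.4 -1.4] M [-0.011 -0.105  0.013] P [512.6  -17.48 139.8 ] [ 1.7999e+02 -1.0000e-02  1.4005e+02]
time: 29.15
   F [-0.9  0.5 -2.1] M [ 0.055 -0.108 -0.006] P [512.67 -17.47 138.05] [179.99  -0.   140.06]
time: 29.4
   F [ 0.8  0.2 -2.2] M [ 0.062 -0.169 -0.013] P [512.71 -17.56 136.26] [179.99   0.   140.05]
```

```bash

python3 -m jog '{"xyz":[[0,0,-0.04],[0,0,0]],"delta_rot":[[0,0,0],[0,0,0]]}'|head -1; sh o.sh
python3 -m jog '{"xyz":[[0,0,-0.03],[0,0,0]],"delta_rot":[[0,0,0],[0,0,0]]}'|head -1; sh o.sh
python3 -m jog '{"xyz":[[0,0,-0.03],[0,0,0]],"delta_rot":[[0,0,0],[0,0,0]]}'|head -1; sh o.sh
```

```text
time: 29.65
   F [ 1.1  0.2 -1. ] M [ 0.061 -0.126 -0.004] P [512.56 -17.59 133.74] [-1.8000e+02 -1.0000e-02  1.4005e+02]
time: 29.9
   F [ 0.8 -0.4 -2.2] M [ 0.05  -0.042 -0.067] P [512.49 -17.57 131.98] [-1.7999e+02 -2.0000e-02  1.4005e+02]
time: 30.15
   F [-0.1  0.1  1.1] M [-0.023  0.185  0.019] P [512.67 -17.61 130.59] [-1.7999e+02  1.0000e-02  1.4004e+02]
```

```bash

python3 -m jog '{"xyz":[[0,0,-0.02],[0,0,0]],"delta_rot":[[0,0,0],[0,0,0]]}'|head -1; sh o.sh
python3 -m jog '{"xyz":[[0,0,0],[0,0,0]],"delta_rot":[[0,0,0.6],[0,0,0.6]]}'|head -1; sh o.sh
python3 -m jog '{"xyz":[[0,0,0],[0,0,0]],"delta_rot":[[0,0,0.6],[0,0,0.6]]}'|head -1; sh o.sh
```

```text
time: 30.4
   F [-3.9 -0.9  8.5] M [-0.126  0.58   0.085] P [512.9  -17.66 130.21] [-1.7997e+02  6.0000e-02  1.4004e+02]
time: 30.65
   F [-0.9  0.1  8.2] M [ 0.264  0.024 -0.234] P [514.26 -17.06 130.51] [1.7987e+02 1.6000e-01 1.4975e+02]
time: 30.9
   F [-2.   0.7 11.7] M [ 0.241  0.392 -0.347] P [514.03 -16.76 130.88] [1.7990e+02 1.4000e-01 1.5932e+02]
```

```bash

python3 -m jog '{"xyz":[[0,0,0],[0,0,0]],"delta_rot":[[0,0,0.6],[0,0,0.6]]}'|head -1; sh o.sh
python3 -m jog '{"xyz":[[0,0,0.005],[0,0,0]],"delta_rot":[[0,0,0.6],[0,0,0.6]]}'|head -1; sh o.sh
python3 -m jog '{"xyz":[[0,0,0.005],[0,0,0.005]],"delta_rot":[[0,0,0.6],[0,0,0.6]]}'|head -1; sh o.sh
```

```text
time: 31.15
   F [-4.  -1.2 15.6] M [ 0.217  0.812 -0.458] P [513.86 -16.71 131.25] [1.7995e+02 1.3000e-01 1.6889e+02]
time: 31.4
   F [-4.3 -0.4 16. ] M [ 0.241  1.076 -0.519] P [513.72 -16.72 131.72] [1.7998e+02 1.1000e-01 1.7847e+02]
time: 31.65
   F [-2.7  0.1 11. ] M [ 0.264  0.814 -0.294] P [513.67 -16.71 131.91] [ 1.7998e+02  1.2000e-01 -1.7190e+02]
```

```bash

python3 -m jog '{"xyz":[[0,0,0.003],[0,0,0.003]],"delta_rot":[[0,0,0.6],[0,0,0.6]]}'|head -1; sh o.sh
python3 -m jog '{"xyz":[[0,0,0.003],[0,0,0.003]],"delta_rot":[[0,0,0.6],[0,0,0.6]]}'|head -1; sh o.sh
python3 -m jog '{"xyz":[[0,0,0],[0,0,0]],"delta_rot":[[0,0,0.6],[0,0,0.6]]}'|head -1; sh o.sh; python3 -c "
from plant import bot;print(bot.observe()['joint_positions'].round(0))"
```

```text
time: 31.9
   F [-0.6 -0.7 -1. ] M [ 0.022 -0.011  0.034] P [512.5  -17.66 130.37] [-1.7999e+02 -1.0000e-02 -1.6220e+02]
time: 32.15
   F [ 0.2 -0.3 -1.3] M [ 0.056  0.019 -0.06 ] P [512.36 -17.72 130.41] [ 1.7998e+02 -3.0000e-02 -1.5261e+02]
time: 32.4
   F [-1.  -0.2 -2.4] M [-0.03   0.051  0.022] P [512.19 -17.85 130.31] [ 1.7997e+02 -6.0000e-02 -1.4301e+02]
[ 48.  33. -67. 112.  36.  59.  91.]
```

```bash

python3 -m jog '{"xyz":[[0,0,-0.03],[0,0,0]],"delta_rot":[[0,0,0],[0,0,0]]}'|head -1; sh o.sh
python3 -m jog '{"xyz":[[0,0,-0.02],[0,0,0]],"delta_rot":[[0,0,0],[0,0,0]]}'|head -1; sh o.sh
```

```text
time: 32.65
   F [-2.2 -1.6  4.8] M [-0.195  0.637 -0.022] P [512.39 -17.85 129.31] [-1.7999e+02 -8.0000e-02 -1.4326e+02]
time: 32.9
   F [-5.1 -1.9 12.1] M [-0.427  1.194  0.064] P [512.53 -17.81 129.08] [-1.7993e+02 -1.0000e-01 -1.4327e+02]
```

```bash

python3 -m jog '{"xyz":[[0,0,0],[0,0,0]],"delta_rot":[[0,0,-0.6],[0,0,-0.6]]}'|head -1; sh o.sh
python3 -m jog '{"xyz":[[0,0,-0.005],[0,0,-0.005]],"delta_rot":[[0,0,-0.6],[0,0,-0.6]]}'|head -1; sh o.sh
python3 -m jog '{"xyz":[[0,0,-0.005],[0,0,-0.005]],"delta_rot":[[0,0,-0.6],[0,0,-0.6]]}'|head -1; sh o.sh
```

```text
time: 33.15
   F [-1.7 -2.1  6.9] M [-0.186  0.572  0.059] P [512.81 -17.81 128.72] [-1.7993e+02 -3.0000e-02 -1.5301e+02]
time: 33.4
   F [-3.1 -0.4  7.1] M [-0.147  0.629  0.084] P [512.88 -17.61 128.1 ] [-179.94    0.   -162.61]
time: 33.65
   F [-1.9 -1.   6.6] M [0.056 0.471 0.08 ] P [512.99 -17.32 127.5 ] [-1.7997e+02  4.0000e-02 -1.7219e+02]
```

```bash
cat > chk.py <<'E'
from plant import bot
import sys,numpy as np
o=bot.observe();F=o['contact_force'];M=o['moment']
print('   F',F.round(1),'M',M.round(3),'P',(o['tcp_pos']*1e3).round(2),o['tcp_rot'].round(2),o['gripper_width'].round(4))
sys.exit(int(abs(M[2])>.18 or np.linalg.norm(F)>25))
E
python3 -m jog '{"xyz":[[0,0,-0.005],[0,0,-0.005]],"delta_rot":[[0,0,-0.6],[0,0,-0.6]]}'|head -1; python3 chk.py &&
python3 -m jog '{"xyz":[[0,0,-0.005]],"delta_rot":[[0,0,-0.6]]}'|head -1 && python3 chk.py &&
python3 -m jog '{"xyz":[[0,0,-0.005]],"delta_rot":[[0,0,-0.5]]}'|head -1 && python3 chk.py &&
python3 -m jog '{"xyz":[[0,0,-0.004]],"delta_rot":[[0,0,-0.4]]}'|head -1 && python3 chk.py &&
python3 -m jog '{"xyz":[[0,0,-0.004]],"delta_rot":[[0,0,-0.4]]}'|head -1 && python3 chk.py
```

```text
time: 33.9Traceback (most recent call last):
  File "chk.py", line 4, in <module>
    print('   F',F.round(1),'M',M.round(3),'P',(o['tcp_pos']*1e3).round(2),o['tcp_rot'].round(2),o['gripper_width'].round(4))
                                                                                                 ^^^^^^^^^^^^^^^^^^^^^^^^
AttributeError: 'float' object has no attribute 'round'
```

```bash
sed -i "s/o\['gripper_width'\].round(4)/round(float(o['gripper_width']),4)/" chk.py; python3 chk.py &&
python3 -m jog '{"xyz":[[0,0,-0.005]],"delta_rot":[[0,0,-0.6]]}'|head -1 && python3 chk.py &&
python3 -m jog '{"xyz":[[0,0,-0.005]],"delta_rot":[[0,0,-0.5]]}'|head -1 && python3 chk.py &&
python3 -m jog '{"xyz":[[0,0,-0.004]],"delta_rot":[[0,0,-0.4]]}'|head -1 && python3 chk.py &&
python3 -m jog '{"xyz":[[0,0,-0.004]],"delta_rot":[[0,0,-0.4]]}'|head -1 && python3 chk.py
```

```text
F [-1.4 -0.2  5.1] M [0.149 0.266 0.2  ] P [513.24 -17.29 126.83] [-1.7999e+02  8.0000e-02  1.7822e+02] 0.0527
```

```bash

python3 -m jog '{"xyz":[[0,0,0]],"delta_rot":[[0,0,0]]}'|head -1 ; python3 chk.py &&
python3 -m jog '{"xyz":[[0,0,-0.003]],"delta_rot":[[0,0,-0.3]]}'|head -1 && python3 chk.py &&
python3 -m jog '{"xyz":[[0,0,-0.003]],"delta_rot":[[0,0,-0.3]]}'|head -1 && python3 chk.py &&
python3 -m jog '{"xyz":[[0,0,-0.003]],"delta_rot":[[0,0,-0.3]]}'|head -1 && python3 chk.py
```

```text
time: 34.02
   F [-1.2 -1.1  5.9] M [ 0.125  0.235 -0.205] P [513.33 -17.24 126.8 ] [-1.8000e+02  9.0000e-02  1.7838e+02] 0.0525
```

```bash
sed -i 's/abs(M\[2\])>.18/M[2]>.3/' chk.py
python3 -m jog '{"xyz":[[0,0,-0.004]],"delta_rot":[[0,0,-0.4]]}'|head -1 ; python3 chk.py &&
python3 -m jog '{"xyz":[[0,0,-0.004]],"delta_rot":[[0,0,-0.4]]}'|head -1 && python3 chk.py &&
python3 -m jog '{"xyz":[[0,0,-0.004]],"delta_rot":[[0,0,-0.4]]}'|head -1 && python3 chk.py &&
python3 -m jog '{"xyz":[[0,0,-0.004]],"delta_rot":[[0,0,-0.4]]}'|head -1 && python3 chk.py &&
python3 -m jog '{"xyz":[[0,0,-0.004]],"delta_rot":[[0,0,-0.4]]}'|head -1 && python3 chk.py &&
python3 -m jog '{"xyz":[[0,0,-0.004]],"delta_rot":[[0,0,-0.4]]}'|head -1 && python3 chk.py
```

```text
time: 34.15
   F [-1.3 -0.4  6.4] M [0.125 0.378 0.155] P [513.29 -17.2  126.56] [1.7999e+02 8.0000e-02 1.7521e+02] 0.0524
time: 34.28
   F [-1.5  0.4  6.9] M [0.172 0.328 0.068] P [513.33 -17.11 126.33] [1.7997e+02 8.0000e-02 1.7199e+02] 0.0524
time: 34.4
   F [-0.8 -0.1  6.2] M [0.194 0.263 0.108] P [513.26 -16.99 126.04] [1.7996e+02 8.0000e-02 1.6880e+02] 0.0526
time: 34.52
   F [-0.4 -1.5  4.8] M [-0.138  0.114  0.347] P [513.53 -17.36 125.77] [1.7999e+02 1.2000e-01 1.6562e+02] 0.0526
```

```bash

python3 -m jog '{"xyz":[[0,0,0]],"delta_rot":[[0,0,0]]}'|head -1 ; python3 chk.py 
python3 -m jog '{"xyz":[[0,0,0]],"delta_rot":[[0,0,0]]}'|head -1 ; python3 chk.py
```

```text
time: 34.65
   F [-0.1 -0.9  5.8] M [-0.092 -0.006  0.105] P [513.6  -17.49 125.72] [1.7999e+02 1.3000e-01 1.6572e+02] 0.0527
time: 34.78
   F [ 0.7 -0.4  6.5] M [-0.07   0.009  0.093] P [513.56 -17.49 125.7 ] [1.7998e+02 1.1000e-01 1.6573e+02] 0.0525
```

```bash

python3 -m jog '{"xyz":[[0,0,-0.003],[0,0,0]],"delta_rot":[[0,0,-0.25],[0,0,0]]}'|head -1 ; python3 chk.py &&
python3 -m jog '{"xyz":[[0,0,-0.003],[0,0,0]],"delta_rot":[[0,0,-0.25],[0,0,0]]}'|head -1 && python3 chk.py
```

```text
time: 35.02
   F [ 2.5 -2.2  4.7] M [-0.578 -0.479  0.063] P [513.93 -18.12 125.34] [1.7999e+02 1.5000e-01 1.6367e+02] 0.0523
time: 35.28
   F [ 3.6 -3.7  4.8] M [-0.774 -0.682  0.357] P [513.96 -18.27 125.16] [-1.7999e+02  1.7000e-01  1.6170e+02] 0.0528
```

```bash

python3 -m jog '{"xyz":[[0,0,-0.002],[0,0,0]],"delta_rot":[[0,0,-0.25],[0,0,0]]}'|head -1 ; python3 chk.py
```

```text
time: 35.52
   F [ 3.8 -4.4  5.9] M [-0.942 -0.657  0.553] P [513.98 -18.52 125.05] [-179.97    0.18  159.73] 0.0525
```

```bash

python3 -m jog '{"xyz":[[0.02,-0.025,0],[0,0,0]],"delta_rot":[[0,0,0],[0,0,0]]}'|head -1 ; python3 chk.py 
python3 -m jog '{"xyz":[[0,0,-0.002],[0,0,0]],"delta_rot":[[0,0,-0.2],[0,0,0]]}'|head -1 ; python3 chk.py
```

```text
time: 35.78
   F [ 1.6 -2.1  7.2] M [-0.287 -0.052  0.496] P [514.   -18.56 124.91] [1.7998e+02 2.0000e-02 1.5977e+02] 0.0524
time: 36.02
   F [ 1.1 -1.9  7.8] M [-0.403 -0.097  0.737] P [513.96 -18.72 124.79] [-1.7998e+02  4.0000e-02  1.5824e+02] 0.0525
```

Cap A binds: the torque climbs about 0.25 N m in 1.6°, roughly 35° into the turn and about 2 mm short of home. It's the bruised one, so I'm backing it off.

```bash

python3 -m jog '{"xyz":[[0,0,0.005],[0,0,0.008],[0,0,0.008],[0,0,0.008],[0,0,0.008],[0,0,0.008],[0,0,0.005],[0,0,0]],"delta_rot":[[0,0,0.8],[0,0,0.8],[0,0,0.8],[0,0,0.8],[0,0,0.8],[0,0,0.8],[0,0,0.8],[0,0,0.4]]}'|head -1 ; python3 chk.py 
python3 -m jog '{"xyz":[[0,0,0.06],[0,0,0]],"delta_rot":[[0,0,0],[0,0,0]]}'|head -1 ; python3 chk.py
```

```text
time: 37.02
   F [-3.1 -0.6 13.8] M [ 0.202  0.827 -0.404] P [512.82 -17.45 128.17] [ 1.7982e+02 -7.0000e-02 -1.5390e+02] 0.0524
time: 37.28
   F [ 0.  -0.2 -1.4] M [-0.031 -0.023  0.005] P [512.66 -18.93 130.23] [ 1.7992e+02 -1.1000e-01 -1.5395e+02] 0.0525
```

```bash

python3 -m jog '{"xyz":[[0,0,0.5],[0,0,0.6],[-0.14,-0.62,0],[-0.14,-0.62,0],[-0.14,-0.62,0],[-0.14,-0.62,0],[-0.14,-0.62,-0.1],[-0.13,-0.6,-0.3],[0,0,-0.8],[0,0,-0.8],[0,0,-0.7],[0,0,0]],"delta_rot":[[0,0,0],[0,0,0],[0,0,-1],[0,0,-1],[0,0,-1],[0,0,-1],[0,0,-1],[0,0,-1],[0,0,0],[0,0,0],[0,0,0],[0,0,0]]}' ; sh o.sh
python3 -m jog '{"xyz":[[0,0,-0.3],[0,0,-0.1],[0,0,0]],"delta_rot":[[0,0,0],[0,0,0],[0,0,0]]}'|head -1 ; sh o.sh
```

```text
time: 38.78
tcp_pos: [0.4608, -0.2397, 0.0319]
tcp_rot: [179.9, -0.5, 158.1]
contact_force: [0.4, 0.0, -0.4]
gripper_width: 0.0527
grip_force: 106.1
   F [ 0.4  0.  -0.4] M [ 0.003  0.05  -0.   ] P [ 460.83 -239.7    31.95] [179.94  -0.48 158.07]
time: 39.15
   F [ 0.9  0.  -0.7] M [-0.023  0.059  0.056] P [ 464.2  -241.18   11.29] [-1.7999e+02  2.0000e-02  1.5804e+02]
```

```bash

python3 -m jog '{"xyz":[[0,0,-0.12],[0,0,-0.02],[0,0,0]],"delta_rot":[[0,0,0],[0,0,0],[0,0,0]]}'|head -1 ; sh o.sh
python3 -m jog '{"xyz":[[0,0,-0.03],[0,0,0]],"delta_rot":[[0,0,0],[0,0,0]]}'|head -1 ; sh o.sh
```

```text
time: 39.52
   F [ 0.4  0.7 -1. ] M [ 0.005 -0.012  0.015] P [ 464.01 -241.06    2.61] [180.    -0.   158.05]
time: 39.78
   F [ 0.8 -0.  -0.8] M [ 0.005  0.029 -0.015] P [ 463.99 -241.03    0.74] [ 1.7999e+02 -1.0000e-02  1.5805e+02]
```

```bash

python3 -m jog '{"xyz":[[0,0,-0.03],[0,0,0]],"delta_rot":[[0,0,0],[0,0,0]]}'|head -1 ; sh o.sh
```

```text
time: 40.02
   F [-3.2 -0.1  8.2] M [0.17  0.56  0.076] P [ 4.6431e+02 -2.4116e+02  3.0000e-02] [-1.7994e+02  2.0000e-02  1.5805e+02]
```

```bash

python3 -m jog '{"xyz":[[0,0,0],[0,0,0],[0,0,0],[0,0,0.6],[0,0,0.9],[0,0,0.9],[0,0.3,0.9],[-0.04,0.7,0.3],[-0.04,0.8,0],[-0.04,0.8,0],[-0.04,0.8,0],[-0.04,0.8,0]],"delta_rot":[[0,0,0],[0,0,0],[0,0,0],[0,0,0],[0,0,0],[0,0,0],[0,0,0],[0,0,1],[0,0,1],[0,0,1],[0,0,1],[0,0,1]]}' -1; sh o.sh
python3 -m jog '{"xyz":[[-0.04,0.8,0],[-0.04,0.8,0],[-0.04,0.8,0],[-0.04,0.8,0],[-0.04,0.7,-0.5],[0,0.4,-0.8],[0,0,-0.6],[0,0,0]],"delta_rot":[[0,0,0],[0,0,0],[0,0,0],[0,0,0],[0,0,0],[0,0,0],[0,0,0],[0,0,0]]}' -1 20; sh o.sh
python3 -c "
from plant import bot;print(bot.observe()['joint_positions'].round(0))"
```

```text
time: 41.52
tcp_pos: [0.4517, 0.0123, 0.215]
tcp_rot: [-180.0, 0.0, -161.7]
contact_force: [1.0, 0.2, 0.6]
gripper_width: 0.0853
grip_force: 0.0
   F [1.  0.2 0.6] M [-0.003 -0.029  0.012] P [451.67  12.25 215.04] [-1.7996e+02  1.0000e-02 -1.6171e+02]
time: 42.52
tcp_pos: [0.4381, 0.268, 0.0988]
tcp_rot: [-179.9, -0.3, -161.9]
contact_force: [-1.0, 0.6, 0.5]
gripper_width: 0.0853
grip_force: 0.0
   F [-1.   0.6  0.5] M [-0.001 -0.001 -0.011] P [438.14 267.95  98.75] [-179.94   -0.33 -161.86]
[  9.  32. -59. 114.  34.  54.  40.]
```

```bash
python3 - <<'E'
from h import *
p,d=viewer.grab_frame("side"); cv2.imwrite("pics/side7.png",p[:,:,::-1])
a=cv2.resize(p[150:310,195:315,::-1],(450,600),interpolation=2); cv2.imwrite("pics/c7.png",a)
E
```

```text
(no output)
```

View pics/c7.png

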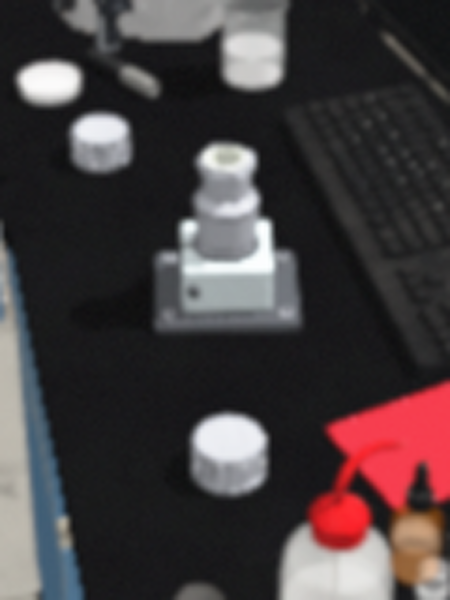

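Cap A stands upright at crop (228,455), well clear of the holder, and the neck is free. Next I shift over cap B, squeeze it low, turn 90° and squeeze again.

```bash

python3 -m jog '{"xyz":[[0.04,-0.25,0],[0.03,-0.22,0],[0,0,-0.5],[0,0,-0.5],[0,0,-0.45],[0,0,-0.2],[0,0,0]],"delta_rot":[[0,0,0],[0,0,0],[0,0,0],[0,0,0],[0,0,0],[0,0,0],[0,0,0]]}' -1 20|head -3; sh o.sh
python3 -m jog '{"xyz":[[0,0,0],[0,0,0],[0,0,0],[0,0,0],[0,0,0]],"delta_rot":[[0,0,0],[0,0,0],[0,0,0],[0,0,0],[0,0,0]]}' 1 20; sh o.sh
```

```text
time: 43.45
tcp_pos: [0.4446, 0.2401, 0.0022]
tcp_rot: [-180.0, -0.0, -162.0]
   F [ 0.1 -0.7  0.3] M [ 0.007  0.002 -0.002] P [444.59 240.07   2.2 ] [-1.7999e+02 -1.0000e-02 -1.6202e+02]
time: 44.08
tcp_pos: [0.445, 0.2416, 0.0035]
tcp_rot: [180.0, 0.1, -161.9]
contact_force: [-1.3, -0.3, 6.6]
gripper_width: 0.0549
grip_force: 19.9
   F [-1.3 -0.3  6.6] M [-0.087  0.249 -0.013] P [444.98 241.56   3.49] [ 1.7999e+02  1.4000e-01 -1.6194e+02]
```

```bash

python3 -m jog '{"xyz":[[0,0,0],[0,0,0],[0,0,-0.02],[0,0,0],[0,0,0],[0,0,0],[0,0,0],[0,0,0],[0,0,0],[0,0,0],[0,0,0],[0,0,0]],"delta_rot":[[0,0,0],[0,0,0],[0,0,-1],[0,0,-1],[0,0,-1],[0,0,-1],[0,0,-1],[0,0,-1],[0,0,-1],[0,0,-1],[0,0,-1],[0,0,-1]]}' -0.75|head -1; sh o.sh
python3 -m jog '{"xyz":[[0,0,0],[0,0,-0.01],[0,0,0]],"delta_rot":[[0,0,-1],[0,0,-0.25],[0,0,0]]}'|head -1;sh o.sh
python3 -m jog '{"xyz":[[0,0,0],[0,0,0],[0,0,0],[0,0,0]],"delta_rot":[[0,0,0],[0,0,0],[0,0,0],[0,0,0]]}' 1 20; sh o.sh
python3 -m jog '{"xyz":[[0,0,0],[0,0,0],[0,0,0]],"delta_rot":[[0,0,0],[0,0,0],[0,0,0]]}' 1 100|tail -2; sh o.sh
```

```text
time: 45.58
   F [0.1 0.7 0.9] M [ 0.045 -0.037 -0.015] P [444.12 240.76   0.79] [-1.8000e+02 -1.0000e-02  1.1779e+02]
time: 45.95
   F [-0.6  0.5 -0.1] M [-0.017 -0.02   0.006] P [4.4410e+02 2.4075e+02 1.2000e-01] [-179.99    0.    108.15]
time: 46.45
tcp_pos: [0.4441, 0.2407, 0.0004]
tcp_rot: [-180.0, 0.0, 108.1]
contact_force: [-2.0, -0.6, 5.7]
gripper_width: 0.0553
grip_force: 20.8
   F [-2.  -0.6  5.7] M [-0.171  0.384  0.042] P [4.4415e+02 2.4067e+02 4.1000e-01] [-1.8000e+02  1.0000e-02  1.0807e+02]
gripper_width: 0.052
grip_force: 101.5
   F [-3.8 -2.9 15. ] M [-0.537  0.853  0.086] P [444.13 240.69   1.27] [1.7999e+02 6.0000e-02 1.0807e+02]
```

```bash

python3 -m jog '{"xyz":[[0,0,0.4],[0,0,0.9],[0,0,1],[0,-0.2,0.7],[0.16,-0.6,0],[0.16,-0.6,0],[0.16,-0.6,0],[0.16,-0.6,0],[0.16,-0.6,0],[0.16,-0.6,0],[0.188,-0.517,0],[0,0,0]],"delta_rot":[[0,0,0],[0,0,0],[0,0,0],[0,0,0],[0,0,0],[0,0,0],[0,0,0],[0,0,0],[0,0,0],[0,0,0],[0,0,0],[0,0,0]]}' |head -1; sh o.sh
python3 -m jog '{"xyz":[[0,0,-0.25],[0,0,-0.2],[0,0,0],[0,0,0]],"delta_rot":[[0,0,0],[0,0,0],[0,0,0],[0,0,0]]}'|tail -2; sh o.sh
```

```text
time: 48.32
   F [-0.5  0.9 -2. ] M [ 0.042 -0.008  0.014] P [513.34 -21.67 179.25] [-1.7994e+02  2.0000e-02  1.0773e+02]
gripper_width: 0.0517
grip_force: 105.4
   F [ 1.5 -0.4 -1.4] M [ 0.016 -0.06   0.024] P [513.12 -17.66 153.14] [ 1.7999e+02 -1.0000e-02  1.0811e+02]
```

```bash
sed -i 's/>25/>14/' chk.py
python3 -m jog '{"xyz":[[0,0,-0.06],[0,0,-0.05],[0,0,0]],"delta_rot":[[0,0,0],[0,0,0],[0,0,0]]}'|head -1; python3 chk.py &&
python3 -m jog '{"xyz":[[0,0,-0.04],[0,0,0]],"delta_rot":[[0,0,0],[0,0,0]]}'|head -1 && python3 chk.py &&
python3 -m jog '{"xyz":[[0,0,-0.03],[0,0,0]],"delta_rot":[[0,0,0],[0,0,0]]}'|head -1 && python3 chk.py &&
python3 -m jog '{"xyz":[[0,0,-0.04],[0,0,0]],"delta_rot":[[0,0,0],[0,0,0]]}'|head -1 && python3 chk.py &&
python3 -m jog '{"xyz":[[0,0,-0.04],[0,0,0]],"delta_rot":[[0,0,0],[0,0,0]]}'|head -1 && python3 chk.py
```

```text
time: 49.2
   F [-0.5  0.  -1.4] M [-0.029 -0.008  0.013] P [512.92 -18.33 146.4 ] [-1.7998e+02 -1.0000e-02  1.0804e+02] 0.052
time: 49.45
   F [ 0.2  0.8 -1.1] M [-0.009  0.023  0.01 ] P [513.02 -18.36 144.06] [-179.99   -0.    108.04] 0.0518
time: 49.7
   F [-0.3 -0.2 -2.1] M [-0.056 -0.014  0.022] P [513.05 -18.3  142.26] [-179.99   -0.    108.05] 0.0518
time: 49.95
   F [ 0.1 -0.7 -2. ] M [-0.038 -0.033 -0.022] P [513.05 -18.37 139.8 ] [-179.99   -0.    108.05] 0.052
time: 50.2
   F [ 1.2 -0.1 -1. ] M [-0.069 -0.087  0.037] P [513.06 -18.37 137.42] [-179.99   -0.    108.05] 0.0519
```

Entering freely. I'll continue down until the lugs rest.

```bash
sed -i 's/>14/>9/' chk.py
python3 -m jog '{"xyz":[[0,0,-0.04],[0,0,0]],"delta_rot":[[0,0,0],[0,0,0]]}'|head -1; python3 chk.py &&
python3 -m jog '{"xyz":[[0,0,-0.03],[0,0,0]],"delta_rot":[[0,0,0],[0,0,0]]}'|head -1 && python3 chk.py &&
python3 -m jog '{"xyz":[[0,0,-0.03],[0,0,0]],"delta_rot":[[0,0,0],[0,0,0]]}'|head -1 && python3 chk.py &&
python3 -m jog '{"xyz":[[0,0,-0.03],[0,0,0]],"delta_rot":[[0,0,0],[0,0,0]]}'|head -1 && python3 chk.py &&
python3 -m jog '{"xyz":[[0,0,-0.03],[0,0,0]],"delta_rot":[[0,0,0],[0,0,0]]}'|head -1 && python3 chk.py
```

```text
time: 50.45
   F [ 1.  -0.3 -1.5] M [-0.095 -0.154  0.01 ] P [513.14 -18.35 135.03] [180.    -0.   108.05] 0.0521
time: 50.7
   F [ 0.6  0.  -1.4] M [-0.136 -0.116 -0.043] P [513.16 -18.32 133.29] [179.99   0.   108.05] 0.0521
time: 50.95
   F [ 0.7 -0.4 -2. ] M [-0.108 -0.192 -0.017] P [513.14 -18.36 131.5 ] [179.99   0.   108.05] 0.0518
time: 51.2
   F [-2.   0.3  8.1] M [-0.165  0.557 -0.008] P [513.3  -18.32 131.01] [1.7999e+02 5.0000e-02 1.0804e+02] 0.0518
time: 51.45
   F [-6.9 -1.6 18.5] M [-0.231  1.42   0.006] P [513.39 -18.3  130.77] [1.8000e+02 1.0000e-01 1.0803e+02] 0.0521
```

```bash
sed -i 's/>9/>28/' chk.py
python3 -m jog '{"xyz":[[0,0,0.015],[0,0,0]],"delta_rot":[[0,0,0.6],[0,0,0.6]]}'|head -1; python3 chk.py &&
python3 -m jog '{"xyz":[[0,0,0.005],[0,0,0.005]],"delta_rot":[[0,0,0.6],[0,0,0.6]]}'|head -1 && python3 chk.py &&
python3 -m jog '{"xyz":[[0,0,0.005],[0,0,0.005]],"delta_rot":[[0,0,0.6],[0,0,0.6]]}'|head -1 && python3 chk.py &&
python3 -m jog '{"xyz":[[0,0,0.004],[0,0,0.004]],"delta_rot":[[0,0,0.6],[0,0,0.6]]}'|head -1 && python3 chk.py
```

```text
time: 51.7
   F [-2.1 -0.5 14.6] M [-0.223  0.768 -0.335] P [514.5  -18.17 131.41] [1.7986e+02 1.2000e-01 1.1772e+02] 0.0522
time: 51.95
   F [-3.9 -0.2 13.2] M [-0.229  0.66  -0.26 ] P [514.49 -18.14 132.04] [1.7989e+02 1.4000e-01 1.2733e+02] 0.0517
time: 52.2
   F [-2.7 -0.4 12.9] M [-0.242  0.712 -0.233] P [514.55 -18.08 132.65] [1.7991e+02 1.6000e-01 1.3693e+02] 0.0518
time: 52.45
   F [-3.6 -0.3 14.5] M [-0.18   0.739 -0.268] P [514.53 -18.02 133.17] [1.7994e+02 1.6000e-01 1.4653e+02] 0.0516
```

```bash

python3 -m jog '{"xyz":[[0,0,0.004],[0,0,0.004]],"delta_rot":[[0,0,0.6],[0,0,0.6]]}'|head -1; python3 chk.py &&
python3 -m jog '{"xyz":[[0,0,0.004],[0,0,0.004]],"delta_rot":[[0,0,0.6],[0,0,0.6]]}'|head -1 && python3 chk.py
```

```text
time: 52.7
   F [-2.6 -1.  14.4] M [-0.224  0.795 -0.301] P [514.61 -17.99 133.77] [179.97   0.18 156.13] 0.052
time: 52.95
   F [-2.4 -0.9 14.3] M [-0.277  0.738 -0.305] P [514.69 -18.03 134.3 ] [-179.99    0.19  165.72] 0.0519
```

```bash

python3 -m jog '{"xyz":[[0,0,0.003],[0,0,0.003]],"delta_rot":[[0,0,0.6],[0,0,0.6]]}'|head -1; python3 chk.py
python3 -m jog '{"xyz":[[0,0,0.003]],"delta_rot":[[0,0,0.6]]}'|head -1 ; python3 chk.py
```

```text
time: 53.2
   F [-1.3  0.7 10.9] M [ 0.057  0.365 -0.231] P [515.   -17.86 134.58] [-179.99    0.23  175.33] 0.0517
time: 53.32
   F [-1.   0.7  4.2] M [ 0.098  0.238 -0.126] P [514.62 -17.54 133.94] [ 179.98    0.19 -179.83] 0.0514
```

```bash

python3 -m jog '{"xyz":[[0,0,0],[0,0,0]],"delta_rot":[[0,0,0.7],[0,0,0.3]]}'|head -1; python3 chk.py
python3 -m jog '{"xyz":[[0,0,-0.03],[0,0,0]],"delta_rot":[[0,0,0],[0,0,0]]}'|head -1 ; python3 chk.py
python3 -m jog '{"xyz":[[0,0,-0.02],[0,0,0]],"delta_rot":[[0,0,0],[0,0,0]]}'|head -1 ; python3 chk.py
```

```text
time: 53.58
   F [ 0.2  0.4 -1.7] M [-0.051 -0.087  0.004] P [513.03 -18.36 132.02] [ 1.7999e+02 -1.0000e-02 -1.7190e+02] 0.0518
time: 53.82
   F [-1.  -0.8  2.5] M [-0.086  0.208  0.076] P [513.09 -18.24 130.51] [-1.7999e+02 -2.0000e-02 -1.7200e+02] 0.0517
time: 54.08
   F [-3.1 -1.9 10.7] M [-0.155  0.899 -0.024] P [513.18 -18.23 130.31] [-1.7993e+02 -2.0000e-02 -1.7199e+02] 0.0518
```

```bash
sed -i 's/>28/>20/' chk.py
python3 -m jog '{"xyz":[[0,0,0],[0,0,-0.005]],"delta_rot":[[0,0,-0.6],[0,0,-0.6]]}'|head -1; python3 chk.py &&
python3 -m jog '{"xyz":[[0,0,-0.005],[0,0,-0.005]],"delta_rot":[[0,0,-0.5],[0,0,-0.5]]}'|head -1 && python3 chk.py &&
python3 -m jog '{"xyz":[[0,0,-0.004],[0,0,-0.004]],"delta_rot":[[0,0,-0.4],[0,0,-0.4]]}'|head -1 && python3 chk.py &&
python3 -m jog '{"xyz":[[0,0,-0.004],[0,0,-0.004]],"delta_rot":[[0,0,-0.4],[0,0,-0.4]]}'|head -1 && python3 chk.py &&
python3 -m jog '{"xyz":[[0,0,-0.004],[0,0,-0.004]],"delta_rot":[[0,0,-0.4],[0,0,-0.4]]}'|head -1 && python3 chk.py &&
python3 -m jog '{"xyz":[[0,0,-0.004],[0,0,-0.004]],"delta_rot":[[0,0,-0.4],[0,0,-0.4]]}'|head -1 && python3 chk.py
```

```text
time: 54.32
   F [ 1.6 -0.3  5.2] M [-0.133 -0.181  0.013] P [514.59 -17.77 129.88] [179.98   0.19 178.29] 0.052
time: 54.58
   F [ 1.  -0.3  5.4] M [-0.244 -0.223  0.031] P [515.01 -18.16 129.4 ] [179.98   0.24 170.31] 0.0521
time: 54.82
   F [ 1.7 -1.2  5. ] M [-0.349 -0.196  0.119] P [515.1  -18.36 128.98] [179.96   0.24 163.93] 0.0521
time: 55.08
   F [ 0.7 -0.4  6.6] M [-0.373 -0.168  0.005] P [515.1  -18.49 128.55] [179.94   0.24 157.53] 0.0516
time: 55.32
   F [ 0.9 -1.4  3.6] M [-0.259 -0.219  0.024] P [514.96 -18.36 127.96] [179.91   0.22 151.12] 0.0515
time: 55.58
   F [-1.2 -1.6  2.2] M [-0.147  0.029  0.015] P [513.51 -18.16 126.42] [1.7996e+02 4.0000e-02 1.4472e+02] 0.0518
```

```bash

python3 -m jog '{"xyz":[[0,0,-0.004],[0,0,-0.004]],"delta_rot":[[0,0,-0.4],[0,0,-0.4]]}'|head -1; python3 chk.py &&
python3 -m jog '{"xyz":[[0,0,-0.004],[0,0,-0.004]],"delta_rot":[[0,0,-0.4],[0,0,-0.4]]}'|head -1 && python3 chk.py &&
python3 -m jog '{"xyz":[[0,0,-0.004],[0,0,-0.004]],"delta_rot":[[0,0,-0.4],[0,0,-0.4]]}'|head -1 && python3 chk.py &&
python3 -m jog '{"xyz":[[0,0,-0.004],[0,0,-0.004]],"delta_rot":[[0,0,-0.4],[0,0,-0.4]]}'|head -1 && python3 chk.py
```

```text
time: 55.82
   F [-1.1 -0.6  4.8] M [-0.22   0.076  0.029] P [513.91 -18.24 126.41] [1.7994e+02 9.0000e-02 1.3833e+02] 0.0518
time: 56.08
   F [ 0.1 -1.   6.4] M [-0.265  0.102  0.047] P [514.37 -18.41 126.39] [1.7991e+02 1.4000e-01 1.3193e+02] 0.052
time: 56.32
   F [ 0.1 -2.2  8.5] M [-0.444  0.149  0.071] P [514.84 -18.59 126.38] [1.7986e+02 1.7000e-01 1.2552e+02] 0.0519
time: 56.58
   F [-0.3 -1.9 11.7] M [-0.579  0.354  0.16 ] P [515.16 -18.93 126.37] [179.83   0.21 119.12] 0.052
```

```bash

python3 -m jog '{"xyz":[[0,0,0.008],[0,0,0]],"delta_rot":[[0,0,-0.4],[0,0,-0.4]]}'|head -1; python3 chk.py &&
python3 -m jog '{"xyz":[[0,0,0],[0,0,0]],"delta_rot":[[0,0,-0.4],[0,0,-0.4]]}'|head -1 && python3 chk.py &&
python3 -m jog '{"xyz":[[0,0,0],[0,0,0]],"delta_rot":[[0,0,-0.4],[0,0,-0.4]]}'|head -1 && python3 chk.py
```

```text
time: 56.82
   F [ 0.6 -2.2  8.5] M [-0.609  0.024  0.093] P [514.97 -19.14 126.4 ] [179.82   0.18 112.7 ] 0.0519
time: 57.08
   F [-0.  -2.8  8.2] M [-0.593  0.092  0.103] P [514.93 -19.19 126.39] [1.7981e+02 1.6000e-01 1.0631e+02] 0.0519
time: 57.32
   F [-0.3 -2.   8.4] M [-0.626  0.195  0.04 ] P [514.84 -19.21 126.41] [1.798e+02 1.300e-01 9.990e+01] 0.0518
```

```bash

python3 -m jog '{"xyz":[[0,0,0],[0,0,0]],"delta_rot":[[0,0,-0.4],[0,0,-0.4]]}'|head -1; python3 chk.py &&
python3 -m jog '{"xyz":[[0,0,0],[0,0,0]],"delta_rot":[[0,0,-0.4],[0,0,-0.4]]}'|head -1 && python3 chk.py &&
python3 -m jog '{"xyz":[[0,0,0],[0,0,0]],"delta_rot":[[0,0,-0.4],[0,0,-0.4]]}'|head -1 && python3 chk.py; python3 -c "
from plant import bot;print(bot.observe()['joint_positions'].round(0))"
```

```text
time: 57.58
   F [-1.7 -3.   9.1] M [-0.591  0.472  0.454] P [514.36 -19.25 126.37] [1.7985e+02 1.3000e-01 9.3560e+01] 0.0518
[ 19.  20. -27. 114.  12.  49. -10.]
```

```bash

python3 -m jog '{"xyz":[[0,0,0],[0,0,0]],"delta_rot":[[0,0,0],[0,0,0]]}'|head -1; python3 chk.py 
python3 -m jog '{"xyz":[[0,0,0],[0,0,0]],"delta_rot":[[0,0,-0.2],[0,0,0]]}'|head -1; python3 chk.py
```

```text
time: 57.82
   F [-0.3 -3.2  8.6] M [-0.529  0.419  0.053] P [514.36 -19.24 126.35] [1.7985e+02 1.2000e-01 9.3600e+01] 0.0513
time: 58.08
   F [-2.2 -2.5  9.8] M [-0.593  0.423  0.361] P [514.29 -19.22 126.34] [1.7985e+02 1.4000e-01 9.2090e+01] 0.0517
```

```bash

python3 -m jog '{"xyz":[[0,0,0],[0,0,0]],"delta_rot":[[0,0,-0.2],[0,0,0]]}'|head -1; python3 chk.py 
python3 -m jog '{"xyz":[[0,0,0],[0,0,0]],"delta_rot":[[0,0,-0.2],[0,0,0]]}'|head -1; python3 chk.py
```

```text
time: 58.32
   F [-0.6 -1.9  8.3] M [-0.592  0.47   0.48 ] P [514.26 -19.23 126.35] [1.7985e+02 1.5000e-01 9.0520e+01] 0.052
time: 58.58
   F [-1.7 -2.4  8.9] M [-0.641  0.459  0.644] P [514.26 -19.26 126.36] [1.7984e+02 1.5000e-01 8.8960e+01] 0.052
```

```bash

python3 -m jog '{"xyz":[[0,0,0.01],[0,0,0],[0,0,0],[0,0,0],[0,0,0]],"delta_rot":[[0,0,0],[0,0,0],[0,0,0],[0,0,0],[0,0,0]]}' -1; sh o.sh
python3 -m jog '{"xyz":[[0,0,0.2],[0,0,0.5],[0,0,0.8],[-0.1,-0.3,0.8],[-0.2,-0.6,0.2],[-0.2,-0.8,0],[0,-0.8,0],[0,-0.5,0],[0,0,0],[0,0,0]],"delta_rot":[[0,0,0],[0,0,0],[0,0,0],[0,0,0],[0,0,0],[0,0,0],[0,0,0],[0,0,0],[0,0,0],[0,0,0]]}'; sh o.sh
python3 - <<'E'
from h import *
p,d=viewer.grab_frame("side"); cv2.imwrite("pics/side8.png",p[:,:,::-1])
P,u,v=cloud("side",d); m=(abs(P[:,0]-.515)<.035)&(abs(P[:,1]+.02)<.04)&(P[:,2]>.13)&(P[:,2]<.2)
Q=P[m];T=Q[Q[:,2]>.15]; A=np.c_[T[:,:2]-T[:,:2].mean(0),np.ones(len(T))]
print(np.percentile(Q[:,2],[50,90,97]).round(4),len(T))
cv2.imwrite("pics/c8.png",cv2.resize(p[150:310,195:315,::-1],(450,600),interpolation=2))
E
```

```text
time: 59.2
tcp_pos: [0.5131, -0.0182, 0.1254]
tcp_rot: [-180.0, -0.0, 88.8]
contact_force: [-0.3, -1.0, 0.6]
gripper_width: 0.0856
grip_force: 0.0
   F [-0.3 -1.   0.6] M [-0.014  0.033 -0.045] P [513.08 -18.22 125.37] [-1.800e+02 -1.000e-02  8.885e+01]
time: 60.45
tcp_pos: [0.4833, -0.1972, 0.2759]
tcp_rot: [180.0, -0.0, 88.9]
contact_force: [0.1, 0.6, -0.1]
gripper_width: 0.0852
grip_force: 0.0
   F [ 0.1  0.6 -0.1] M [ 0.029 -0.093 -0.046] P [ 483.33 -197.17  275.93] [ 1.7996e+02 -3.0000e-02  8.8920e+01]
[0.1539 0.1585 0.1596] 151
```

View pics/c8.png

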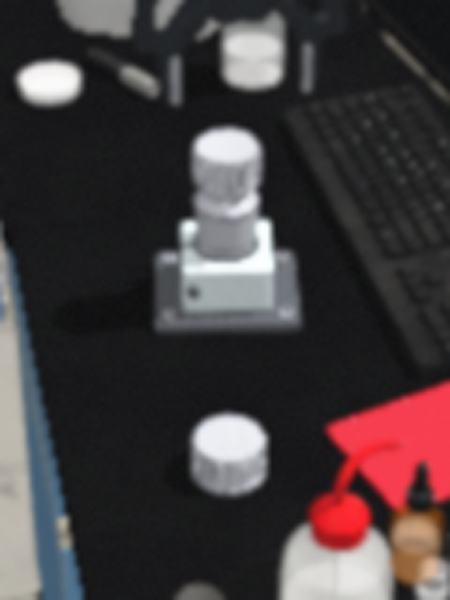

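The final picture shows cap B level on the vessel at crop (228,160). Its top is at about 157 mm after correcting for the depth bias seen on the bench caps, which matches home. Cap A stands apart at crop (228,455), and the bystanders in view are unmoved.

```bash
python3 -c "
from plant import job; print(job.sign_off())"
```

```text
the job is handed in; nothing more can be done
None
```

Cap B is screwed fully home on the vessel. Cap A bound about 35° into the turn, so I backed it off and stood it open side down near its original spot; the job was handed in at about 60 s, after cap A had tilted on the neck once and needed regripping.

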